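Lock the coin box into its counter dock with the cam knob

TASK

Put the yellow coin box into the bay of the counter dock and press it down fully home past the rubber brake pad, without ramming it. Then turn the red cam knob gently clockwise until the sprung brass bolt drops fully into the notch of the cam and so locks the box, and stop there: do not force the knob on against the pin. Leave the jars, tubs, bottle and padlock where they are and let go of everything at the end.

Things in the scene. Friction and masses are not known exactly. Their poses are not given: they have to be found in the camera images.
- box_handle (a point): Centre of the black handle bar on top of the loose yellow steel coin box (0.34 to 0.55 kg): bar 80 mm long (x), 12 wide (y), 16 high, on two posts 34 mm either side of the centre. This point is 88 mm above the box's underside and 28 mm above its flat top. x along the handle and the box's long side, z up.
- box_base (a point): Centre of the underside of the coin box, axes as box_handle. Box body 110 (x) x 80 (y) x 60 mm high, the same after a half turn about z; a 20 x 20 mm window in the middle of each 110 mm long side takes the bolt.
- dock: Grey dock fixed to the counter. Origin at counter level under the middle of its open-topped bay, z up. Base plate 170 (x) x 300 (y from -205 to +95) x 10 mm. Ramming the box onto the dock with 60 N or more spoils it.
- bay_floor (a point): Centre of the bay's floor, 10 mm above the counter, axes as dock. Bay 114 (x) x 84 (y) mm inside: 2 mm clearance each side of the box. Walls 38 mm above this floor, with flared lips to 44 mm. Home: box_base on this point, the box's x along dock x, either way round; box_handle is then 88 mm above.
- brake_pad (a point): Nose of the black rubber brake pad in the bay's +y wall, 20 mm above the bay floor, sprung 5.5 mm into the bay (6 N preload, 0.6 N/mm; nose radius 20 mm). The box's weight is generally not enough to slide down past it: the last 35 mm take about 5 to 25 N of pressing; the pad then grips the box and it stays.
- knob: Red bar knob, vertical axis at dock (0, -125) mm. Origin on the axis 50 mm above the counter, z up. Bar 42 mm long (knob x), 14 wide (y), 6 to 42 mm above the origin, on a black disc of 38 mm. Turns clockwise seen from above (yaw falls), for up to 2 rad; it stays where it is left.
- knob_grip (a point): Point on the knob's axis at the height to grip the bar, 26 mm above the knob's origin; axes as knob. Turning takes about 0.1 N m; when the pin is in the notch, there is about 0.15 rad of free play, then the notch wall stops hard on the pin and the torque climbs steeply.
- cam_centre (a point): Centre of the top face of the aluminium cam disc under the knob (it turns with the knob): radius 26, 10 mm thick, one notch 12 mm wide. The cam is clamped at an unknown angle: the notch reaches the pin after 0.4 to 1.3 rad of clockwise turn, different every time. Over 25 N between cam and pin (0.55 N m on the knob) damages it.
- bolt: Brass bolt 10 x 10 mm sliding along dock y under the cam, with an upright 8 mm pin (top 55 mm up) on the cam's -y side. Origin on the pin's axis at counter level. A spring pushes it to +y (5.5 N). Pin on the rim: origin at dock y = -155 mm; fully dropped: -146 mm, its tip about 6 mm inside the box's window. It needs the box fully home.
- jar0: Amber jar with brass lid, 54 mm across, 62 mm high, bystander; origin under its centre.
- jar1: Amber jar like jar0, bystander.
- jar2: Amber jar like jar0, bystander.
- tub0: Tub of brown nuts with white lid, 106 x 86 x 61 mm, bystander; origin under its centre.
- tub1: Tub of pale nuts like tub0, bystander.
- water: Water bottle, 64 mm across, 200 mm high, bystander; origin under its centre.
- padlock: Brass padlock lying flat, 40 x 65 x 16 mm, bystander; origin under its body.
There are look-alikes about, which are no part of the job. Of the things that look like the part that bears box_handle, take the one that is farthest to the robot's right at the start.

How it is judged:
By the outcome, as a careful person would: the job done as asked, in the order asked, and still so for the second after the job is handed in, with the robot touching nothing.
It also fails if it takes over 61 s, if anything falls off the work surface, if the arm or the gripper's body presses on something with over 40 N, if the wrist force passes 120 N, or if a joint passes its speed limit or range.

ROBOT

A 6-joint arm with a two-finger parallel gripper is mounted at the origin on the work surface. World frame = base frame: x ahead of the robot, y to its left, z up, the work surface at z = 0. Lengths are in m, angles in rad, forces in N, time in s.
With the tool pointing down it reaches from about 0.2 to 0.875 m from the base axis. Payload 3.4 kg.
Tool frame: the origin (TCP) lies at the very end of the fingers, on their centre line; the grasp point (between the pads) lies 19 mm behind it; y points along the fingers, x is the direction in which the jaws open and shut, and the axes are right-handed (so a half turn about y gives the same grasp; the last joint's range is limited). The gripper opens to 94 mm and grips with 3 to 60 N. Pads are 16 mm wide; open, the fingers measure 119 mm over their backs; the gripper's body (75 mm by 177 mm) begins 78 mm behind the grasp point.
Start: joints at [-1.243, 0.276, 1.505, -0, 1.361, -0.121], TCP at [0.249, -0.518, 0.205] pointing down, gripper open.
Joint ranges: [-2.89, 2.89], [-0.75, 2.08], [0.22, 2.7], [-1.18, 4.32], [0.11, 2.71], [-2.7, 2.7]. Speed limits (rad/s): [2.57, 2.57, 3.14, 3.14, 3.14, 3.14].

INTERFACE

Orientations are given as a unit quaternion [x, y, z, w].
In Python, from bench import env, eyes gives the robot as it stands.
- The arm moves only by the tool step_arm, never from a script. Its argument "series" is a list of rows, each a list of 3 entries, a list of its own where there are three numbers: the shift along the tool's x, y, z scaled (see below), then the turn, a rotation vector about the tool's x, y, z scaled (see below), then the closure, from 0 (fully open) to 1 (shut). A call has 1 to 20 rows; each row shifts and turns the commanded pose from where the row before left it, along the tool's axes as they then stand; what a row does not reach is not made up. The controller multiplies each number of a shift by 50 cm and each number of a turn by 90 degrees. A row lasts 1/8 s, in which the tool goes at most 62.5 mm and 10.7 degrees, less where a joint would pass 70% of its speed; a pose out of reach is approached as far as the arm can. A call with a number of a shift or a turn outside -1 to 1 is refused whole. A call with a gripper value outside its range is refused whole. The fingers move at their own pace and stop on an object; the grip force is fixed at half the most. Time passes only in rows, so rows that do not move let the fingers close. It gives the time, the measured TCP pose, the force and the opening at its end, in the units of the state.
- env.sense(): the state, without advancing time (a new reading comes with each control period).
- eyes.camera(name): name is "scene" or "side" or "wrist"; returns a dict with "frame" (420x560x3 uint8, red, green, blue), "camera_matrix" (3x3 intrinsics, pixels), "extrinsics" (4x4, takes a point from camera to world coordinates); the wrist camera has in their place "hand_eye" (4x4, takes a point from camera to tool coordinates, whose origin is the TCP and whose axes are the tool frame's). Camera axes: x right, y down, z forward; pixel columns grow to the right and rows downward; lengths in m; the calibration is good to about 2 mm. A picture is of the moment at which its call begins: read the wrist's pose just before it. There is no depth.
- env.job_done(): hands the job in, once; it reports no verdict.
Trained networks look in the newest picture that a camera, given by its name, has taken for a name from the list of things; names that differ only in an ending like _2 or _b are one class to them, and where a whole thing is asked for, a point or a joint stands for the part that bears it (a point fixed in the world has none). Each returns a list of dicts, best first, with "score" (0 to 1); they miss things now and then, are a little off and sometimes report something else, mostly with a low value. They report only what shows in the picture. A call takes as long as a camera call. They do not tell look-alikes from the thing itself.
- eyes.recognise(camera, name): "centre" ([x, y, z] in m, in world coordinates, good to about 4 mm: the middle of the surface that is visible of it).
- eyes.masks_of(camera, name): "mask" (420x560 bool, what is visible of it).
The state is a dict: "t": time; "joints": joint angles; "qd": joint speeds; "joint_efforts": joint torques, N m; "tcp_pos": TCP position; "orientation": TCP orientation; "ft_force": force on the tool from outside, world axes, zero at the start; "moment": the same for the moment, N m; "width": finger opening in m.
Only numpy, scipy, OpenCV 4.12 (cv2) and the standard library are available. Lean on these libraries where they do the work, as an engineer would, in place of code of your own. Each camera call takes 0.05 s, during which the arm holds its last target.

## Working session

There is one attempt and no reset: what is moved stays moved. The work goes in short steps, Python scripts to look and compute and a tool call to move; the robot and the scene stay as the last step left them, time stands still between calls to the robot, and variables do not carry over. Pictures are saved under pics/ and viewed, and the job is handed in when it is done.

Besides the shell and the picture viewer there is one more tool, called after "Emit:" as name([rows], argument=value, ...), one row to a line, values as JSON. step_arm: Moves the arm, as the interface text tells. Its arguments: {"type":"object","properties":{"series":{"type":"array","items":{"type":"array"}}},"required":["series"]}

```bash
ls; mkdir -p pics; python3 - <<'E'
from bench import env, eyes
import cv2
print(env.sense())
for n in ["scene","side","wrist"]:
    c=eyes.camera(n); cv2.imwrite(f"pics/{n}0.png",c["frame"][:,:,::-1])
    print(n,c["camera_matrix"].tolist(),c.get("extrinsics",c.get("hand_eye")).round(4).tolist())
    for k in ["box_handle","dock","knob","bolt","brake_pad","cam_centre"]:
        try: print(k,[(round(d["score"],2),[round(float(v),4) for v in d["centre"]]) for d in eyes.recognise(n,k)])
        except Exception as e: print(k,e)
E
```

```text
pics
{'t': 0.0, 'joints': array([-1.24298108e+00,  2.76569269e-01,  1.50614059e+00,  3.77931827e-05,
        1.36069704e+00, -1.20982047e-01]), 'qd': array([ 0.00169526,  0.00294245,  0.00081776, -0.00051861,  0.00027054,
        0.00125216]), 'joint_efforts': array([-1.08443621e-04, -4.04592776e+01, -2.37230462e+01,  6.99874805e-02,
        3.45413724e-02, -1.47586079e-04]), 'tcp_pos': array([ 0.24931216, -0.51749723,  0.20461646]), 'orientation': array([-0.59830792,  0.37669592, -0.37571648,  0.59913683]), 'ft_force': array([-0.61769489,  0.27971252,  0.11129519]), 'moment': array([ 0.00126225, -0.0233749 , -0.00997945]), 'width': 0.09402499184708556}
scene [[460.28426246224666, 0.0, 275.44010060897955], [0.0, 460.28426246224666, 205.58214526380925], [0.0, 0.0, 1.0]] [[-0.1517, 0.5654, -0.8108, 1.4604], [0.9882, 0.104, -0.1124, 0.1482], [0.0208, -0.8183, -0.5745, 0.7446], [0.0, 0.0, 0.0, 1.0]]
box_handle [(0.74, [0.6248, 0.4476, 0.0592]), (0.55, [0.2924, 0.4244, 0.0525])]
dock [(0.85, [0.5241, -0.0756, 0.0143]), (0.17, [0.486, 0.3302, 0.0616])]
knob [(0.63, [0.5262, -0.142, 0.0533]
[... 483 characters left out ...]
6, 0.9683], [0.0, 0.0, 0.0, 1.0]]
box_handle [(0.9, [0.5944, 0.471, 0.0612]), (0.74, [0.4499, 0.3472, 0.0617]), (0.72, [0.2659, 0.4516, 0.0633])]
dock [(0.97, [0.4987, -0.0586, 0.01])]
knob [(0.77, [0.5126, -0.1396, 0.0605]), (0.64, [0.5844, -0.366, 0.0609])]
bolt []
brake_pad [(0.72, [0.5003, -0.057, 0.006])]
cam_centre [(0.69, [0.4979, -0.0575, 0.0082]), (0.58, [0.5138, -0.1409, 0.059])]
wrist [[324.9320406407462, 0.0, 285.0179926493567], [0.0, 324.9320406407462, 209.11198672897376], [0.0, 0.0, 1.0]] [[1.0, -0.0001, -0.0005, -0.0009], [0.0005, -0.2426, 0.9701, -0.1795], [-0.0002, -0.9701, -0.2426, 0.07], [0.0, 0.0, 0.0, 1.0]]
box_handle []
dock []
knob []
bolt []
brake_pad []
cam_centre []
```

View pics/scene0.png

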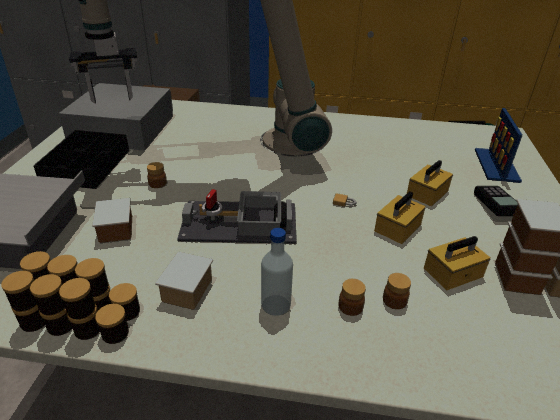

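View pics/side0.png

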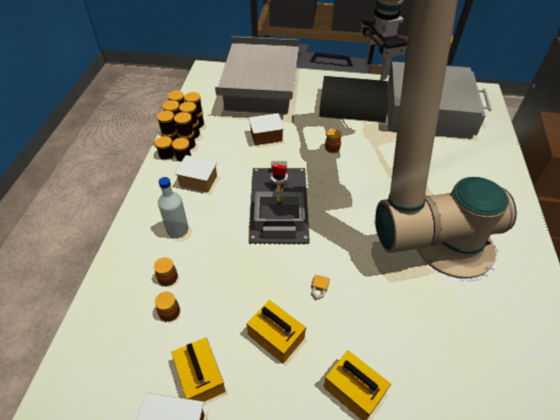

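View pics/wrist0.png

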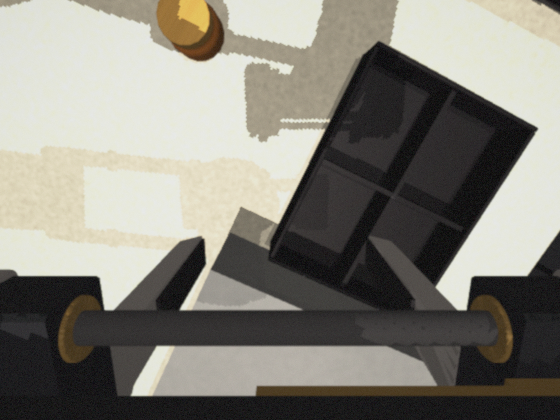

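```bash
cat > h.py <<'E'
from bench import env, eyes
import numpy as np, cv2
from scipy.spatial.transform import Rotation as R
def pose(s=None):
    s=s or env.sense(); return np.array(s["tcp_pos"]),R.from_quat(s["orientation"])
def yaw(r):
    x=r.as_matrix()[:,0]; return np.arctan2(x[1],x[0])
def down(ps):
    c,s=np.cos(ps),np.sin(ps)
    return R.from_matrix(np.array([[c,0,-s],[s,0,c],[0,-1,0]]))
def cam(n,save=None):
    p,r=pose(); c=eyes.camera(n)
    if n=="wrist":
        T=np.eye(4);T[:3,:3]=r.as_matrix();T[:3,3]=p; E=T@c["hand_eye"]
    else: E=c["extrinsics"]
    if save: cv2.imwrite(f"pics/{save}.png",c["frame"][:,:,::-1])
    return c["frame"],c["camera_matrix"],E
def px2z(K,E,uv,z):
    d=E[:3,:3]@np.linalg.solve(K,[uv[0],uv[1],1]); o=E[:3,3]; return o+d*(z-o[2])/d[2]
def proj(K,E,P):
    P=np.atleast_2d(P); q=(P-E[:3,3])@E[:3,:3]; q=q@K.T; return q[:,:2]/q[:,2:]
def tri(obs):
    A=np.zeros((3,3));b=np.zeros(3)
    for K,E,uv in obs:
        d=E[:3,:3]@np.linalg.solve(K,[uv[0],uv[1],1]);d/=np.linalg.norm(d)
        M=np.eye(3)-np.outer(d,d);A+=M;b+=M@E[:3,3]
    return np.linalg.solve(A,b)
def plan(P,ps):
    """total shift/turn in tool axes (scaled) from measured pose"""
    p,r=pose(); g=down(ps)
    d=r.inv().apply(np.array(P)-p)/0.5
    t=(r.inv()*g).as_rotvec()/(np.pi/2)
    print("tcp",p.round(4),"yaw",round(yaw(r),4),"shift",d.round(4),"turn",t.round(4), "min rows",round(max(np.linalg.norm(d)/.125,np.linalg.norm(t)/.118),1))
E
python3 - <<'E'
from h import *
p,r=pose(); print(yaw(r), r.as_matrix().round(3).tolist())
for n in ["scene","side"]:
    f,K,E=cam(n)
    cv2.imwrite(f"pics/{n}0z.png",cv2.resize(f[170:260,160:320] if n=="scene" else f[150:260,220:340],None,fx=5,fy=5,interpolation=cv2.INTER_CUBIC)[:,:,::-1])
E
```

```text
-1.1220279034247944 [[0.434, 0.0, 0.901], [-0.901, -0.0, 0.434], [0.0, -1.0, -0.0]]
```

View pics/scene0z.png

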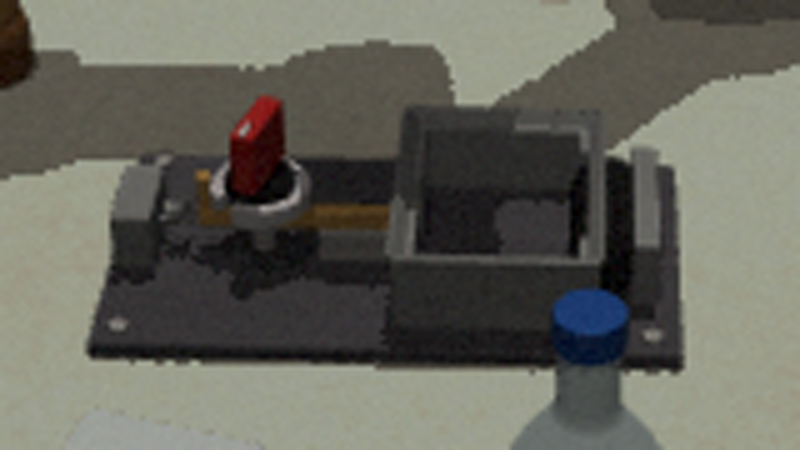

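View pics/side0z.png

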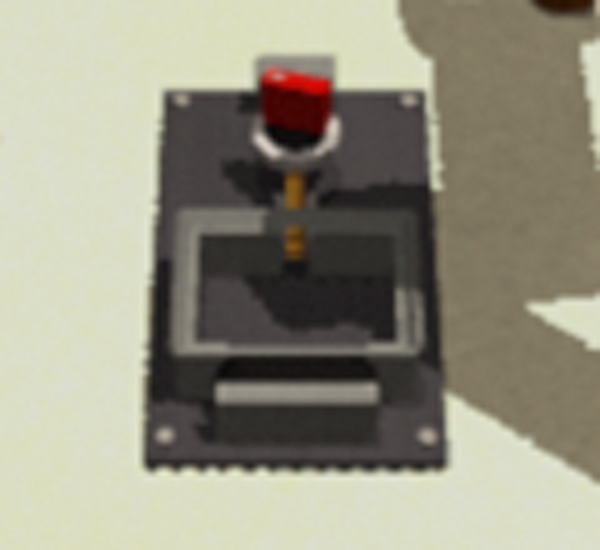

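```bash
cat >> h.py <<'E'
def rows(P,ps,n,grip=0.0,dec=3):
    """n equal rows; printed for reading off"""
    p,r=pose(); g=down(ps); P=np.array(P)
    rv=(r.inv()*g).as_rotvec()
    out=[]
    q,c=p.copy(),r
    for i in range(n):
        tgt=p+(P-p)*(i+1)/n
        d=np.round(c.inv().apply(tgt-q)/0.5,dec); 
        rt=r*R.from_rotvec(rv*(i+1)/n)
        t=np.round((c.inv()*rt).as_rotvec()/(np.pi/2),dec)
        q=q+c.apply(d*0.5); c=c*R.from_rotvec(t*np.pi/2)
        out.append([d.tolist(),t.tolist(),grip])
    m=max(np.linalg.norm(o[0]) for o in out),max(np.linalg.norm(o[1]) for o in out)
    print("max shift %.3f (lim .125) turn %.3f (lim .118)"%m); print(str(out).replace(" ","").replace("-0.0,","0,").replace("0.0,","0,").replace("0.0]","0]"))
E
python3 -c "
from h import *
rows([0.5,-0.24,0.2],0.0,8)"
```

```text
max shift 0.094 (lim .125) turn 0.090 (lim .118)
[[[-0.035,0.001,0.087],[0,-0.089,0],0],[[-0.024,0.002,0.09],[0,-0.09,0],0],[[-0.01,0.001,0.093],[0,-0.089,0],0],[[0.003,0.001,0.094],[0,-0.089,0],0],[[0.016,0.002,0.092],[0,-0.089,0],0],[[0.029,0.001,0.089],[0,-0.09,0],0],[[0.041,0.002,0.084],[0,-0.089,0],0],[[0.052,0.001,0.078],[0,-0.089,0],0]]
```

Emit:
step_arm([
  [[-0.035,0.001,0.087],[0,-0.089,0],0],
  [[-0.024,0.002,0.09],[0,-0.09,0],0],
  [[-0.01,0.001,0.093],[0,-0.089,0],0],
  [[0.003,0.001,0.094],[0,-0.089,0],0],
  [[0.016,0.002,0.092],[0,-0.089,0],0],
  [[0.029,0.001,0.089],[0,-0.09,0],0],
  [[0.041,0.002,0.084],[0,-0.089,0],0],
  [[0.052,0.001,0.078],[0,-0.089,0],0],
  [[0,0,0],[0,0,0],0],
])

```text
t: 2.28
tcp_pos: [0.5014, -0.2375, 0.1999]
orientation: [-0.707, -0.002, 0.001, 0.707]
ft_force: [-0.9, -0.5, -0.2]
width: 0.0942
```

```bash
python3 - <<'E'
from h import *
p,r=pose(); print(p,yaw(r))
f,K,E=cam("wrist","w1")
np.savez("w1.npz",f=f,K=K,E=E)
for k in ["dock","knob","bolt","cam_centre","box_handle"]:
    print(k,[(round(d["score"],2),[round(float(v),4) for v in d["centre"]]) for d in eyes.recognise("wrist",k)])
E
```

```text
[ 0.50142542 -0.23747807  0.19985894] 0.0037472146915397448
dock [(0.83, [0.5118, -0.1288, 0.0126])]
knob [(0.67, [0.5085, -0.155, 0.0592])]
bolt [(0.61, [0.5061, -0.11, 0.0326])]
cam_centre [(0.79, [0.5143, -0.1286, 0.0115])]
box_handle []
```

View pics/w1.png

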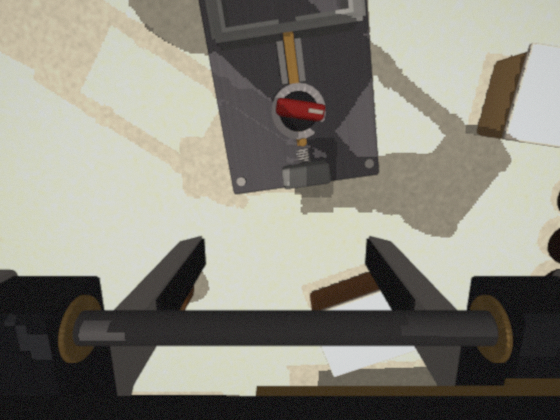

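Emit:
step_arm([
  [[0,-0.025,0.07],[0,0,0],0],
  [[0,-0.025,0.07],[0,0,0],0],
  [[0,-0.025,0.07],[0,0,0],0],
  [[0,-0.025,0.07],[0,0,0],0],
  [[0,0,0],[0,0,0],0],
])

```text
t: 3.2
tcp_pos: [0.4999, -0.0992, 0.2512]
orientation: [0.707, 0.001, 0.001, -0.707]
ft_force: [0.6, -0.4, -0.4]
width: 0.0942
```

```bash
python3 - <<'E'
from h import *
p,r=pose(); print(p,yaw(r))
f,K,E=cam("wrist","w2")
np.savez("w2.npz",f=f,K=K,E=E)
for k in ["dock","knob","bolt","cam_centre","box_handle"]:
    print(k,[(round(d["score"],2),[round(float(v),4) for v in d["centre"]]) for d in eyes.recognise("wrist",k)])
cv2.imwrite("pics/w2z.png",cv2.resize(f[20:240,190:400],None,fx=2.7,fy=2.7,interpolation=cv2.INTER_CUBIC)[:,:,::-1])
E
```

```text
[ 0.49992804 -0.09915201  0.25124004] 0.0007218309377150058
dock [(0.8, [0.5056, -0.065, 0.01])]
knob [(0.7, [0.5112, -0.1445, 0.0575])]
bolt [(0.76, [0.5085, -0.1115, 0.0333])]
cam_centre [(0.72, [0.5099, -0.069, 0.0063])]
box_handle []
```

View pics/w2.png

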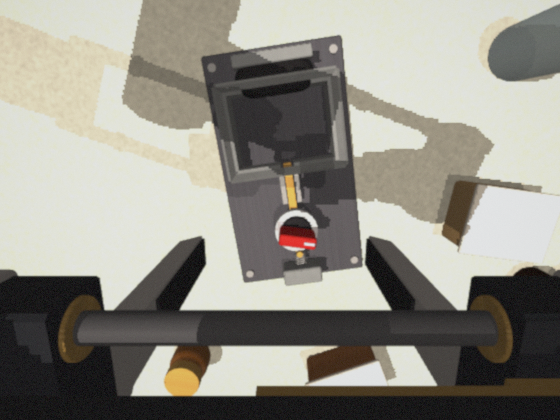

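View pics/w2z.png

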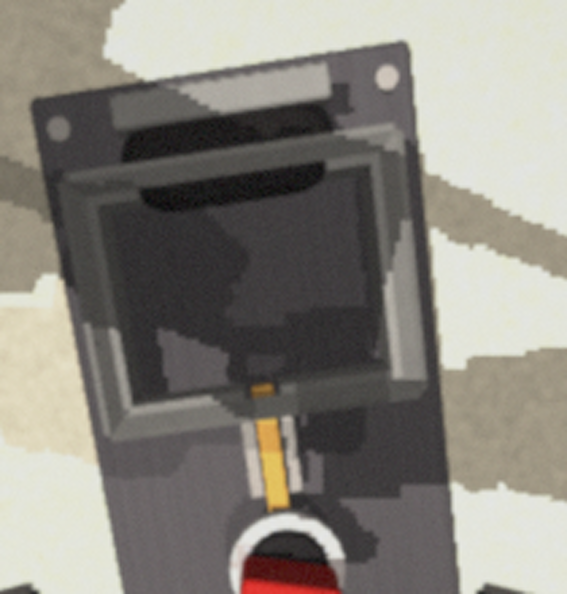

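```bash
cat > fit.py <<'E'
from h import *
from scipy.optimize import least_squares
w1=np.load("w1.npz");w2=np.load("w2.npz")
C={"TL":(-.085,.095,.01),"TR":(.085,.095,.01),"BL":(-.085,-.205,.01),"BR":(.085,-.205,.01)}
obs=[(w2,"TL",(202.2,57)),(w2,"TR",(340.7,35.6)),(w2,"BL",(245,282)),(w2,"BR",(362,266)),(w1,"BL",(236,193.5)),(w1,"BR",(379.5,173.5))]
def D(q,P):
    P=np.atleast_2d(P);c,s=np.cos(q[2]),np.sin(q[2]); return np.c_[q[0]+c*P[:,0]-s*P[:,1],q[1]+s*P[:,0]+c*P[:,1],P[:,2]]
def res(q,o): return np.concatenate([(proj(w["K"],w["E"],D(q,C[k]))[0]-uv) for w,k,uv in o])
s=least_squares(res,[.51,-.01,.1],args=(obs,)); q=s.x
if __name__=="__main__":
    print(q,s.fun.round(1).tolist())
    s2=least_squares(res,[.51,-.01,.1],args=(obs[:4],)); print(s2.x)
    np.save("dock.npy",q)
    for w,n in((w2,"w2f"),(w1,"w1f")):
        f=cv2.resize(w["f"][:,:,::-1],None,fx=3,fy=3,interpolation=cv2.INTER_CUBIC)
        def poly(pts,col,cl=True):
            u=proj(w["K"],w["E"],D(q,np.array(pts)))
            cv2.polylines(f,[np.round(u*3+1).astype(int)],cl,col,1)
        r=lambda a,b,z:[(-a,-b,z),(a,-b,z),(a,b,z),(-a,b,z)]
        poly([C[k] for k in("TL","TR","BR","BL")],(0,255,0))
        poly(r(.057,.042,.01),(255,255,0)); poly(r(.057,.042,.048),(0,0,255))
        t=np.linspace(0,6.28,40)
        for z in(.05,): poly(np.c_[.026*np.cos(t),-.125+.026*np.sin(t),0*t+z],(255,0,255))
        poly([(0,-.125,.06),(0,-.125,.092)],(0,255,255))
        cv2.imwrite(f"pics/{n}.png",f[60:860,500:1300][:600] if n=="w2f" else f[0:600,500:1300])
E
python3 fit.py
```

```text
[ 0.49661576 -0.02670259  0.14470325] [-1.9, -1.2, 1.5, -2.2, -0.9, 1.4, 1.9, 1.3, -1.8, 1.3, 1.4, 0.8]
[ 0.49651253 -0.02734403  0.14335091]
```

View pics/w2f.png

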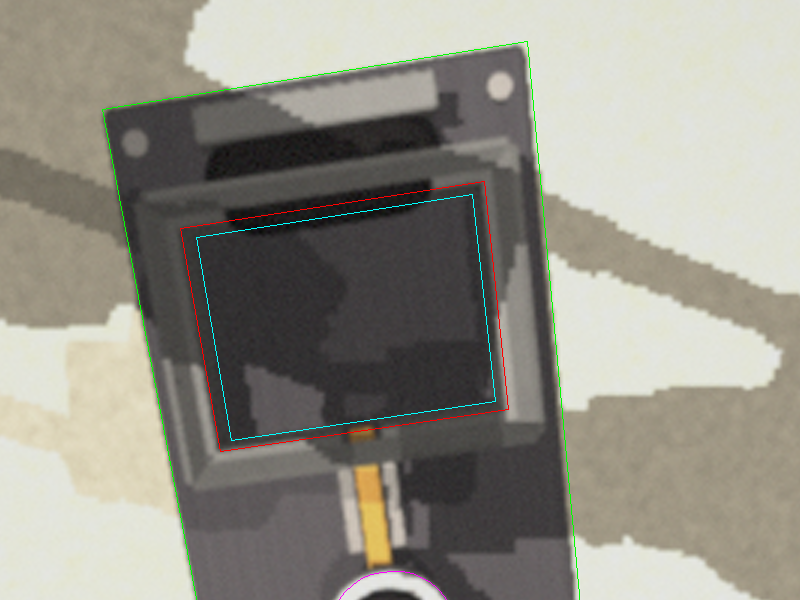

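View pics/w1f.png

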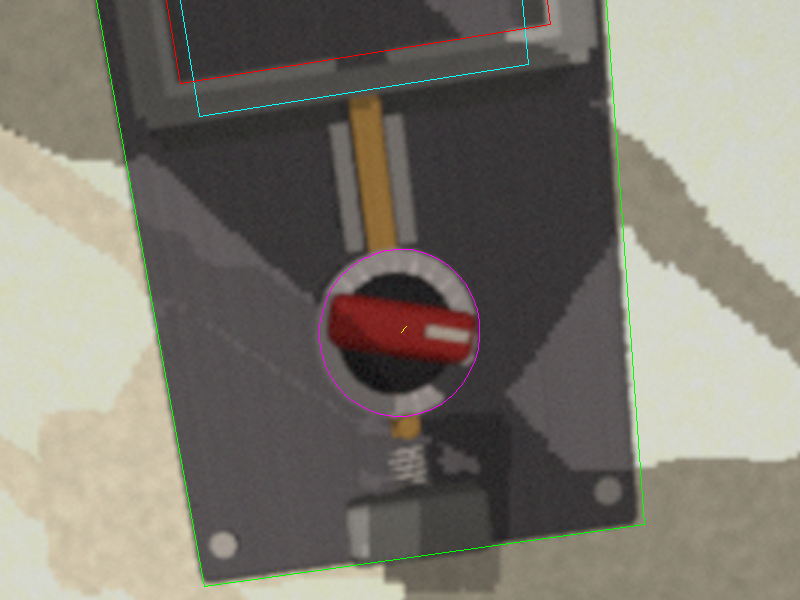

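```bash
python3 -c "
from h import *
rows([0.49,0.31,0.25],0.87,8)"
```

```text
max shift 0.103 (lim .125) turn 0.070 (lim .118)
[[[-0.003,0,0.103],[0,-0.069,-0],0],[[0.009,0,0.102],[0,-0.07,-0],0],[[0.02,-0.001,0.101],[0,-0.069,-0],0],[[0.03,0,0.098],[0,-0.07,-0],0],[[0.041,0,0.094],[0,-0.069,-0],0],[[0.051,0,0.09],[0,-0.069,-0],0],[[0.06,0,0.083],[0,-0.07,-0],0],[[0.07,0,0.076],[0,-0.069,-0.001],0]]
```

Emit:
step_arm([
  [[-0.003,0,0.103],[0,-0.069,0],0],
  [[0.009,0,0.102],[0,-0.07,0],0],
  [[0.02,-0.001,0.101],[0,-0.069,0],0],
  [[0.03,0,0.098],[0,-0.07,0],0],
  [[0.041,0,0.094],[0,-0.069,0],0],
  [[0.051,0,0.09],[0,-0.069,0],0],
  [[0.06,0,0.083],[0,-0.07,0],0],
  [[0.07,0,0.076],[0,-0.069,-0.001],0],
  [[0,0,0],[0,0,0],0],
])

```text
t: 4.62
tcp_pos: [0.4897, 0.3139, 0.2493]
orientation: [-0.64, -0.3, 0.299, 0.641]
ft_force: [0.8, -1.3, 0.1]
width: 0.094
```

```bash
python3 - <<'E'
from h import *
p,r=pose(); print(p,yaw(r))
f,K,E=cam("wrist","w3")
np.savez("w3.npz",f=f,K=K,E=E)
for k in ["box_handle","box_base"]:
    print(k,[(round(d["score"],2),[round(float(v),4) for v in d["centre"]]) for d in eyes.recognise("wrist",k)])
E
```

```text
[0.48965867 0.31386746 0.24932616] 0.8746466158624676
box_handle [(0.97, [0.3071, 0.3979, 0.0356]), (0.74, [0.4458, 0.3387, 0.0586])]
box_base [(0.98, [0.4461, 0.342, 0.0628]), (0.85, [0.5945, 0.4534, 0.0607]), (0.74, [0.3009, 0.4041, 0.0301])]
```

View pics/w3.png

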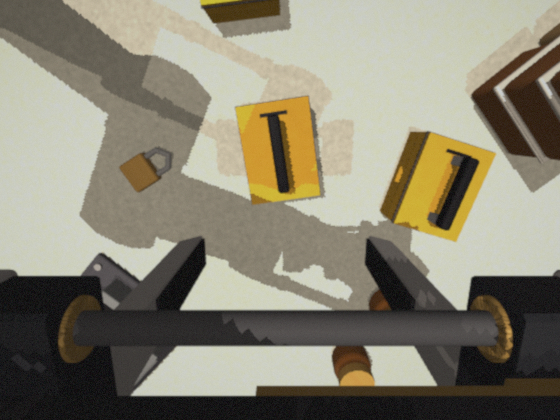

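```bash
cat > fitb.py <<'E'
from h import *
from scipy.optimize import least_squares
C=np.array([(-.055,.04,.06),(-.055,-.04,.06),(.055,-.04,.06),(.055,.04,.06)])
def D(q,P):
    P=np.atleast_2d(P);c,s=np.cos(q[2]),np.sin(q[2]); return np.c_[q[0]+c*P[:,0]-s*P[:,1],q[1]+s*P[:,0]+c*P[:,1],P[:,2]]
E
python3 - <<'E'
from fitb import *
w=np.load("w3.npz");K,E=w["K"],w["E"]
uv=np.array([(235,106),(308,96),(322,195),(250,204)],float)
for z in(.06,):
    P=np.array([px2z(K,E,u,z) for u in uv]); print(P.round(4),[np.linalg.norm(P[i]-P[i-1]).round(4) for i in range(4)], P.mean(0))
print(px2z(K,E,(278,152),.092))
a=px2z(K,E,(272,117),.096)-px2z(K,E,(284,190),.096);print(np.arctan2(a[1],a[0]))
e=(P[0]-P[3]+P[1]-P[2]);print(np.arctan2(e[1],e[0]))
f=w["f"];cv2.imwrite("pics/w3z.png",cv2.resize(f[80:220,200:350],None,fx=4,fy=4,interpolation=cv2.INTER_CUBIC)[:,:,::-1])
E
```

```text
[[0.3829 0.3332 0.06  ]
 [0.4256 0.4004 0.06  ]
 [0.5206 0.3445 0.06  ]
 [0.4751 0.2735 0.06  ]] [np.float64(0.1099), np.float64(0.0796), np.float64(0.1102), np.float64(0.0843)] [0.45105806 0.33789844 0.06      ]
[0.44906958 0.33909119 0.092     ]
2.6049602391156954
2.5888499883432847
```

View pics/w3z.png

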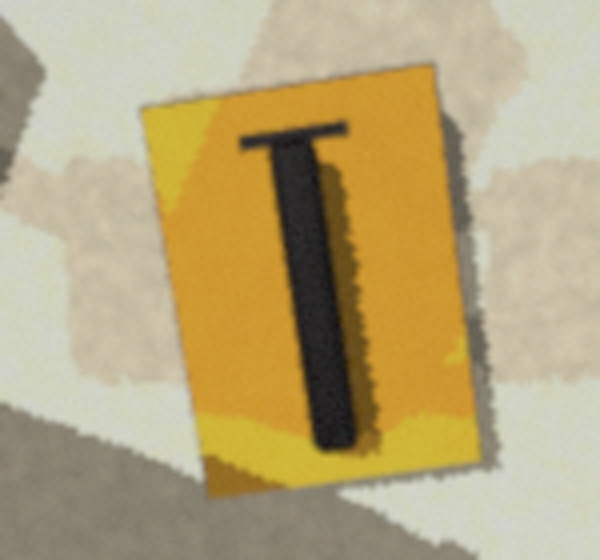

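```bash
python3 -c "
from h import *
rows([0.450,0.338,0.145],1.03,3)"
```

```text
max shift 0.077 (lim .125) turn 0.034 (lim .118)
[[[-0.003,0.07,0.032],[0,-0.034,-0],0],[[-0.001,0.07,0.033],[0,-0.034,-0],0],[[0,0.07,0.032],[0,-0.034,-0],0]]
```

Emit:
step_arm([
  [[-0.003,0.07,0.032],[0,-0.034,0],0],
  [[-0.001,0.07,0.033],[0,-0.034,0],0],
  [[0,0.07,0.032],[0,-0.034,0],0],
  [[0,0,0],[0,0,0],0],
])

```text
t: 5.28
tcp_pos: [0.4477, 0.3367, 0.1433]
orientation: [0.615, 0.346, -0.35, -0.615]
ft_force: [-0.3, -0.6, 0.7]
width: 0.0945
```

```bash
python3 - <<'E'
from h import *
p,r=pose(); print(p,yaw(r))
f,K,E=cam("wrist","w4")
np.savez("w4.npz",f=f,K=K,E=E)
E
```

```text
[0.44771348 0.33673466 0.14327381] 1.0297239011165917
```

View pics/w4.png

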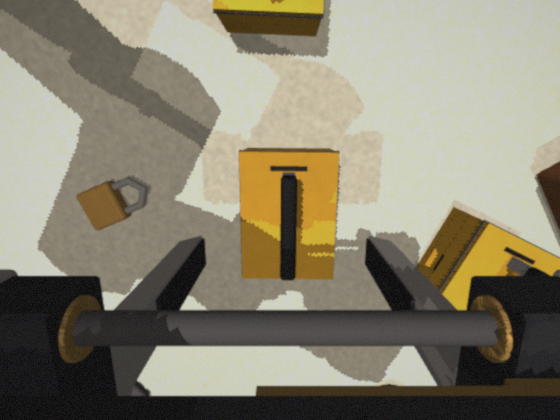

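```bash
python3 - <<'E'
from fitb import *
w3=np.load("w3.npz");w4=np.load("w4.npz")
a=tri([(w3["K"],w3["E"],(273,115)),(w4["K"],w4["E"],(289,174))]);b=tri([(w3["K"],w3["E"],(283.8,192.5)),(w4["K"],w4["E"],(288,279))])
print(a,b,(a+b)/2,np.linalg.norm(a-b),np.arctan2(*(a-b)[[1,0]]))
K,E=w4["K"],w4["E"]
uv=[(239,150),(338,150),(335,279),(241,278)]
P=np.array([px2z(K,E,u,.06) for u in uv]); print(P.mean(0),[np.linalg.norm(P[i]-P[i-1]).round(4) for i in range(4)]);e=(P[0]-P[3]+P[1]-P[2]);print(np.arctan2(e[1],e[0]))
a=px2z(K,E,(289,174),.096);b=px2z(K,E,(288,279),.096);print((a+b)/2,np.linalg.norm(a-b),np.arctan2(*(a-b)[[1,0]]))
E
```

```text
[0.41734185 0.35872817 0.07798605] [0.48545084 0.31670024 0.09116956] [0.45139635 0.3377142  0.0845778 ] 0.08111094842412843 2.5887171047346516
[0.45054129 0.3382904  0.06      ] [np.float64(0.1111), np.float64(0.079), np.float64(0.1119), np.float64(0.0827)]
2.599077869834259
[0.44933912 0.33899432 0.096     ] 0.08006901980928344 2.5937739549634355
```

```bash
python3 -c "
from h import *
rows([0.4502,0.3385,0.068],1.025,3)"
```

```text
max shift 0.052 (lim .125) turn 0.001 (lim .118)
[[[0.001,0.051,0],[0,0.001,-0],0],[[0,0.052,0],[0,0.001,-0],0],[[0.001,0.051,0],[0,0.001,-0],0]]
```

Emit:
step_arm([
  [[0.001,0.051,0],[0,0.001,0],0],
  [[0,0.052,0],[0,0.001,0],0],
  [[0.001,0.051,0],[0,0.001,0],0],
  [[0,0,0],[0,0,0],0],
  [[0,0,0],[0,0,0],1],
  [[0,0,0],[0,0,0],1],
  [[0,0,0],[0,0,0],1],
  [[0,0,0],[0,0,0],1],
  [[0,0,0],[0,0,0],1],
  [[0,0,0],[0,0,0],1],
])

```text
t: 6.58
tcp_pos: [0.4503, 0.3401, 0.0684]
orientation: [-0.616, -0.348, 0.347, 0.616]
ft_force: [-0.7, 0.0, 0.2]
width: 0.0372
```

```bash
python3 -c "
from h import *
s=env.sense();print(s['width'],s['tcp_pos'],s['ft_force'],yaw(pose(s)[1]))
f,K,E=cam('wrist','w5')"
```

```text
0.03724219014317833 [0.45031299 0.34012998 0.0683859 ] [-0.67878803  0.02484186  0.23653189] 1.0269388240087907
```

View pics/w5.png

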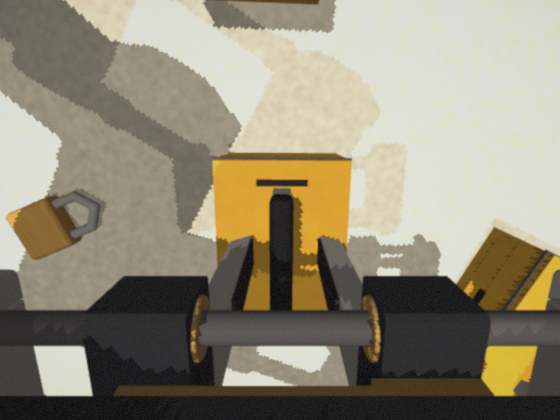

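Emit:
step_arm([
  [[0,0,0],[0,0,0],1],
  [[0,0,0],[0,0,0],1],
  [[0,0,0],[0,0,0],1],
  [[0,0,0],[0,0,0],1],
  [[0,-0.02,0],[0,0,0],1],
  [[0,-0.06,0],[0,0,0],1],
  [[0,-0.06,0],[0,0,0],1],
  [[0,-0.04,0],[0,0,0],1],
  [[0,0,0],[0,0,0],1],
])

```text
t: 7.75
tcp_pos: [0.4515, 0.3409, 0.1603]
orientation: [-0.616, -0.35, 0.345, 0.616]
ft_force: [0.1, -0.3, -4.8]
width: 0.0119
```

```bash
python3 -c "
from h import *
s=env.sense();print(s['width'],s['tcp_pos'],s['ft_force'],s['moment'],yaw(pose(s)[1]))
q=np.load('dock.npy');print(q)
rows([q[0],q[1],0.165],q[2]+np.pi/2,8,1)
f,K,E=cam('wrist','w6');np.savez('w6.npz',f=f,K=K,E=E)
"
```

```text
0.011889292203569579 [0.45151227 0.34091038 0.16030814] [ 0.11033492 -0.29381532 -4.83992732] [ 0.04893687 -0.07711213  0.01315001] 1.0269202239766366
[ 0.49661576 -0.02670259  0.14470325]
max shift 0.093 (lim .125) turn 0.055 (lim .118)
[[[-0.073,-0.001,-0.057],[0,-0.055,0],1],[[-0.077,-0.002,-0.051],[0.001,-0.055,0.001],1],[[-0.082,-0.001,-0.044],[0,-0.054,0],1],[[-0.085,-0.002,-0.037],[0,-0.055,0],1],[[-0.088,-0.001,-0.029],[0.001,-0.055,0.001],1],[[-0.09,-0.001,-0.022],[0,-0.055,0],1],[[-0.091,-0.002,-0.013],[0,-0.055,0.001],1],[[-0.093,-0.001,-0.006],[0.001,-0.054,-0],1]]
```

View pics/w6.png

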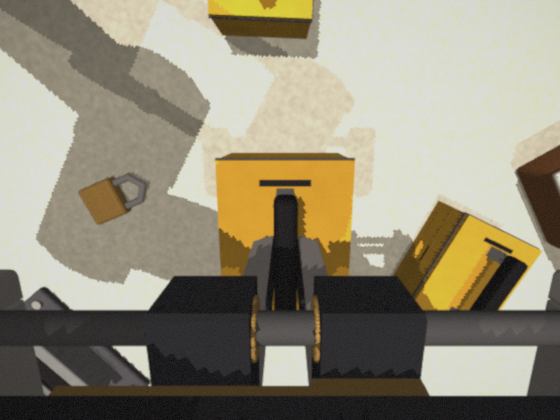

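```bash
cat > held.py <<'E'
from h import *
def held(npz,pts,yt=.0084):
    w=np.load(npz);K=w["K"]; c=w["HE"]
    out=[]
    for uv in pts:
        d=c[:3,:3]@np.linalg.solve(K,[*uv,1]);o=c[:3,3];out.append(o+d*(yt-o[1])/d[1])
    return np.array(out)
E
python3 - <<'E'
from held import *
p,r=pose();w=dict(np.load("w6.npz"));T=np.eye(4);T[:3,:3]=r.as_matrix();T[:3,3]=p
w["HE"]=np.linalg.inv(T)@w["E"];np.savez("w6.npz",**w)
f=w["f"];cv2.imwrite("pics/w6z.png",cv2.resize(f[140:290,200:370],None,fx=4,fy=4,interpolation=cv2.INTER_CUBIC)[:,:,::-1])
print(held("w6.npz",[(216.5,159),(354.5,158.5)]))
E
```

```text
[[-0.03806435  0.0084      0.05309124]
 [ 0.04170476  0.0084      0.05334069]]
```

View pics/w6z.png

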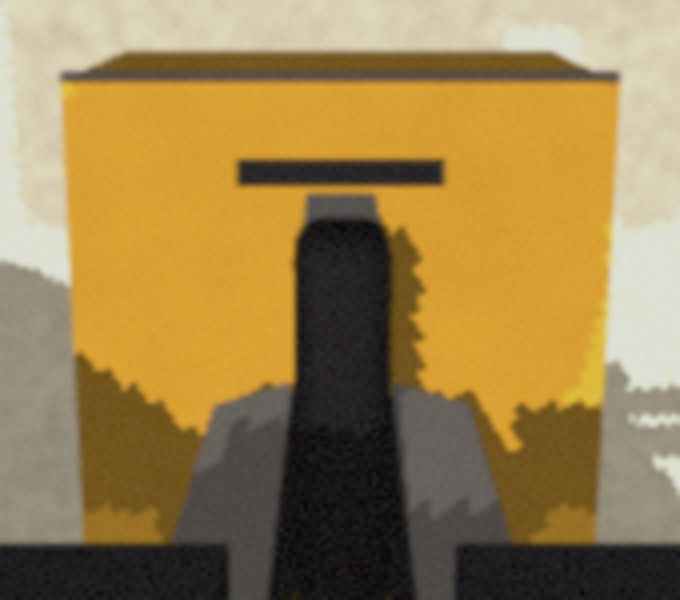

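Emit:
step_arm([
  [[-0.073,-0.001,-0.057],[0,-0.055,0],1],
  [[-0.077,-0.002,-0.051],[0.001,-0.055,0.001],1],
  [[-0.082,-0.001,-0.044],[0,-0.054,0],1],
  [[-0.085,-0.002,-0.037],[0,-0.055,0],1],
  [[-0.088,-0.001,-0.029],[0.001,-0.055,0.001],1],
  [[-0.09,-0.001,-0.022],[0,-0.055,0],1],
  [[-0.091,-0.002,-0.013],[0,-0.055,0.001],1],
  [[-0.093,-0.001,-0.006],[0.001,-0.054,0],1],
  [[0,0,0],[0,0,0],1],
  [[0,0,0],[0,0,0],1],
])

```text
t: 9.05
tcp_pos: [0.4944, -0.0273, 0.1629]
orientation: [-0.462, -0.532, 0.536, 0.465]
ft_force: [-0.5, -0.2, -3.6]
width: 0.0118
```

```bash
python3 - <<'E'
from h import *
p,r=pose();q=np.load("dock.npy");print(p,yaw(r)-np.pi/2)
S={}
for n in("scene","side","wrist"):
    f,K,E=cam(n,n+"7");np.savez(n+"7.npz",f=f,K=K,E=E,p=p,R=r.as_matrix())
    g=cv2.resize(f[:,:,::-1],None,fx=5,fy=5,interpolation=cv2.INTER_CUBIC)
    c,s=np.cos(q[2]),np.sin(q[2])
    def D(P): P=np.array(P,float);return np.c_[q[0]+c*P[:,0]-s*P[:,1],q[1]+s*P[:,0]+c*P[:,1],P[:,2]]
    def poly(W,col):
        cv2.polylines(g,[np.round(proj(K,E,W)*5+2).astype(int)],True,col,1)
    rr=lambda a,b,z:[(-a,-b,z),(a,-b,z),(a,b,z),(-a,b,z)]
    poly(D([(-.085,.095,.01),(.085,.095,.01),(.085,-.205,.01),(-.085,-.205,.01)]),(0,255,0))
    poly(D([(-.085,.095,.0),(.085,.095,.0),(.085,-.205,.0),(-.085,-.205,.0)]),(0,255,0))
    poly(D(rr(.057,.042,.048)),(0,0,255))
    B=np.array([(-.055,-.04),(.055,-.04),(.055,.04),(-.055,.04)])
    a=yaw(r)-np.pi/2;X=np.array([np.cos(a),np.sin(a)]);Y=np.array([-X[1],X[0]])
    for dz in(-.0084,-.0684):
        poly(np.array([[*(p[:2]+b[0]*X+b[1]*Y),p[2]+dz] for b in B]),(255,0,255))
    u=proj(K,E,np.array([q[0],q[1],.08]))[0]*5
    x0,y0=int(u[0]-400),int(max(0,u[1]-300))
    cv2.imwrite(f"pics/{n}7z.png",g[y0:y0+600,max(0,x0):max(0,x0)+800])
E
```

```text
[ 0.49438458 -0.0273181   0.16285571] 0.14275278721396778
```

View pics/scene7z.png

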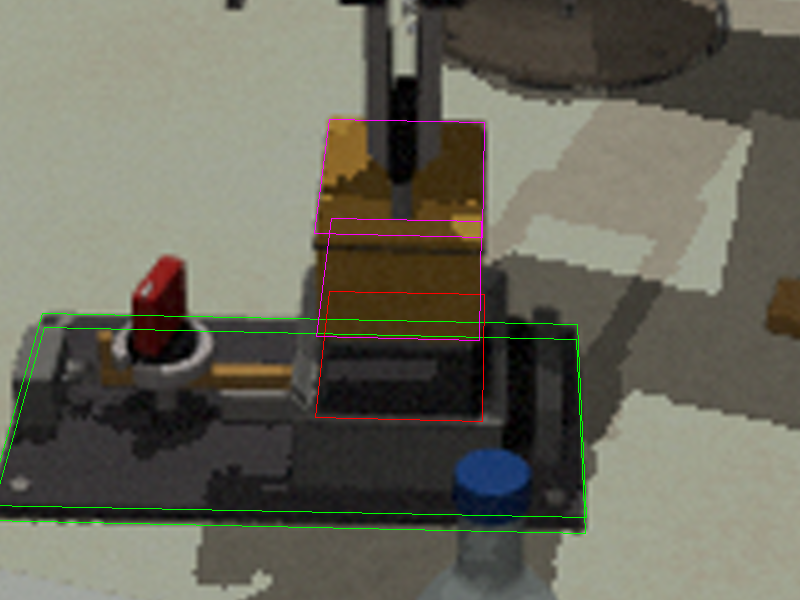

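View pics/side7z.png

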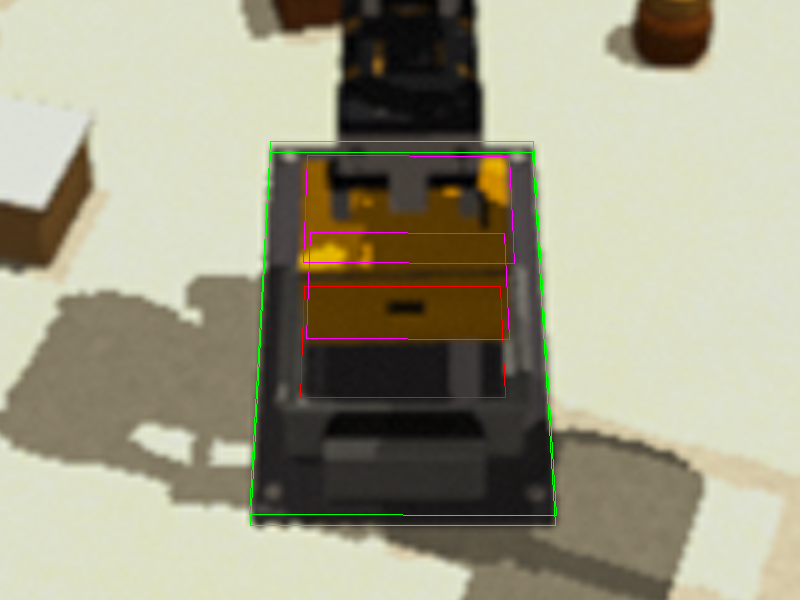

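View pics/wrist7.png

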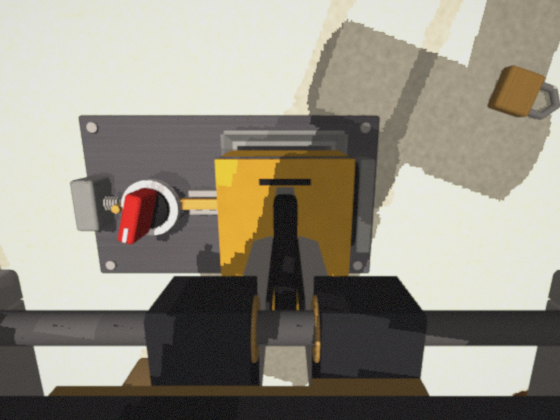

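```bash
python3 - <<'E'
import numpy as np,cv2
f=np.load("wrist7.npz")["f"]
t=[]
for (u,v) in((80,116),(379,115),(371,272),(102,273)):
    t.append(cv2.resize(f[v-15:v+15,u-20:u+20],None,fx=10,fy=10,interpolation=cv2.INTER_CUBIC))
cv2.imwrite("pics/c7.png",np.vstack([np.hstack(t[:2]),np.hstack([t[3],t[2]])])[:,:,::-1])
f=np.load("w2.npz")["f"];t=[]
for (u,v) in((202,57),(341,36),(362,266),(245,282)):
    t.append(cv2.resize(f[v-15:v+15,u-20:u+20],None,fx=10,fy=10,interpolation=cv2.INTER_CUBIC))
cv2.imwrite("pics/c2.png",np.vstack([np.hstack(t[:2]),np.hstack([t[3],t[2]])])[:,:,::-1])
E
```

```text
(no output)
```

View pics/c7.png

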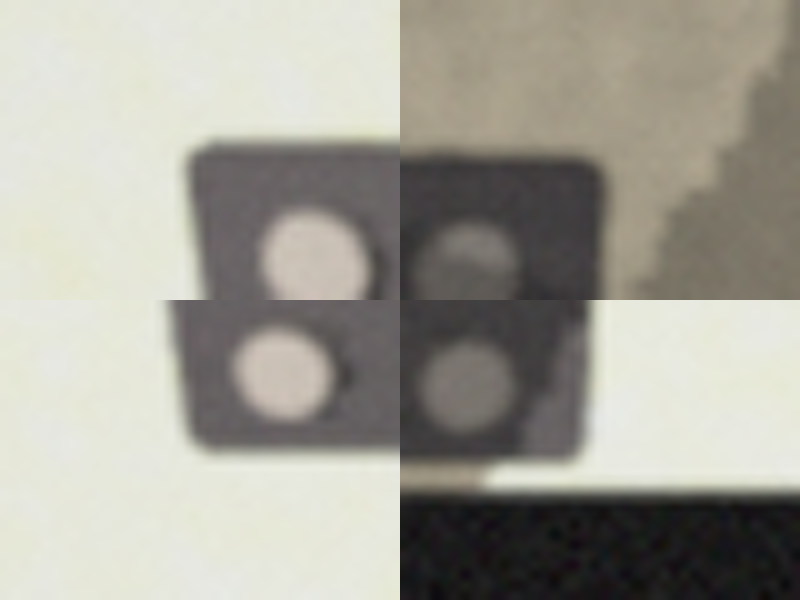

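View pics/c2.png

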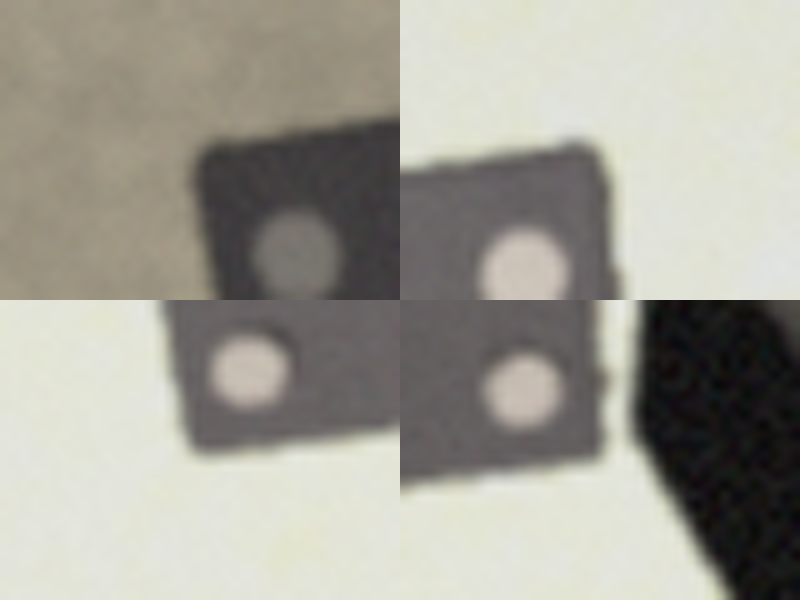

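```bash
cat > fit2.py <<'E'
from fitb import *
from fit import C
w2=np.load("w2.npz");w7=np.load("wrist7.npz");w1=np.load("w1.npz")
O=[(w2,"TL",(201,55.8)),(w2,"TR",(341.2,34.5)),(w2,"BR",(361.7,266.5)),(w2,"BL",(243.5,282.2)),
(w7,"BL",(78.1,114.8)),(w7,"TL",(379,115)),(w7,"TR",(368.8,272.8)),(w7,"BR",(100.5,272.7))]
def H(w): # camera rotation axes ~ E; tool x = cam x, tool y ~, all in camera frame biases
    return w["E"]
def res(v,O):
    out=[]
    for w,k,uv in O:
        E=w["E"].copy(); b=np.zeros(6); b[:len(v)-3]=v[3:]
        E[:3,3]+=E[:3,:3]@b[:3]; E[:3,:3]=E[:3,:3]@R.from_rotvec(b[3:]).as_matrix()
        out.append(proj(w["K"],E,D(v[:3],C[k]))[0]-uv)
    return np.concatenate(out)
for nb in(0,3,6):
    reg=lambda v,O:np.r_[res(v,O),np.r_[v[3:6]/.002,v[6:]/.005]*.7] if nb else res(v,O)
    s=least_squares(reg,[.5,-.02,.14]+[0]*nb,args=(O,));print(nb,s.x.round(4).tolist(),np.sqrt(np.mean(res(s.x,O)**2)).round(2))
for o in (O[:4],O[4:]):
    s=least_squares(res,[.5,-.02,.14],args=(o,));print("one view",s.x.round(4),s.fun.round(1).tolist())
E
python3 fit2.py
```

```text
0 [0.4955, -0.0266, 0.1424] 1.06
3 [0.4959, -0.0268, 0.1423, 0.0001, 0.001, -0.0031] 0.31
6 [0.4959, -0.0269, 0.1423, -0.0001, 0.0009, -0.0031, -0.0003, 0.0005, 0.0001] 0.3
one view [ 0.4959 -0.0266  0.1398] [-1.0, -0.4, 0.7, -0.8, 1.0, 1.1, -0.7, 1.0]
one view [ 0.4952 -0.0266  0.1442] [-1.8, -0.5, 1.7, -0.6, 1.1, 1.1, -1.0, 1.0]
```

```bash
python3 - <<'E'
from held import *
c=eyes.camera("wrist");HE=c["hand_eye"];K=c["camera_matrix"];f=c["frame"]
cv2.imwrite("pics/w8z.png",cv2.resize(f[140:290,200:370],None,fx=4,fy=4,interpolation=cv2.INTER_CUBIC)[:,:,::-1])
for b in(np.zeros(3),np.array([0,.001,-.0031])):
    H=HE.copy();H[:3,3]+=H[:3,:3]@b
    np.savez("tmp.npz",K=K,HE=H)
    print(held("tmp.npz",[(215.5,158.5),(354.5,158.5)]), held("tmp.npz",[(274.5,194.5),(296.8,194.5)],-.028))
ps=[]
for i in range(5):
    s=env.sense();ps.append(s["tcp_pos"]);
    q=R.from_quat(s["orientation"]);print(s["t"],s["tcp_pos"].round(4),yaw(q)-np.pi/2,q.as_matrix()[:,1].round(4))
    eyes.camera("wrist") if i<3 else 0
E
```

```text
[[-0.03896451  0.0084      0.05352084]
 [ 0.04079936  0.0084      0.05350156]] [[-0.00409714 -0.028       0.03984445]
 [ 0.00650391 -0.028       0.0398413 ]]
[[-0.03965442  0.0084      0.05300792]
 [ 0.04148886  0.0084      0.0529883 ]] [[-0.00420455 -0.028       0.03896722]
 [ 0.00662387 -0.028       0.038964  ]]
9.25 [ 0.495  -0.0267  0.1637] 0.14549561644336495 [-0.005  -0.0023 -1.    ]
9.3 [ 0.4951 -0.0268  0.1638] 0.14561748895272064 [-0.0047 -0.0025 -1.    ]
9.35 [ 0.4952 -0.0269  0.1639] 0.14547273838577568 [-0.0044 -0.0026 -1.    ]
9.4 [ 0.4953 -0.0271  0.1639] 0.14535314229131124 [-0.0043 -0.0027 -1.    ]
9.4 [ 0.4953 -0.0271  0.1639] 0.14535314229131124 [-0.0043 -0.0027 -1.    ]
```

View pics/w8z.png

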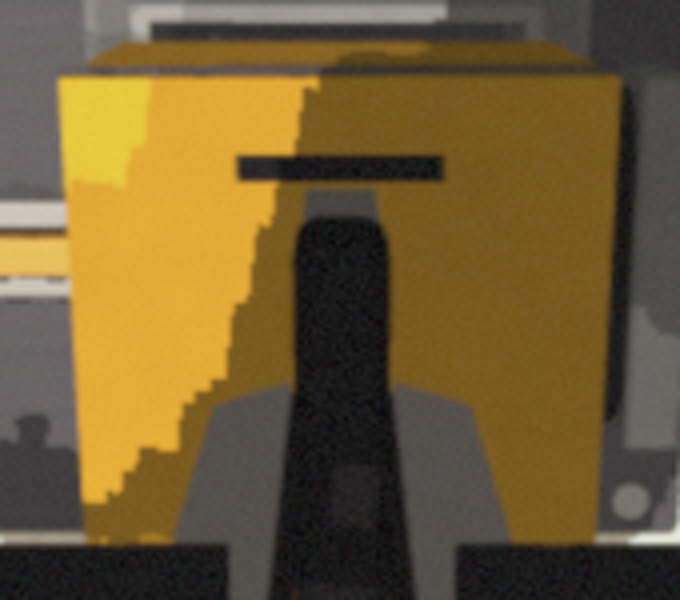

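Emit:
step_arm([
  [[0,0.03,0.002],[0,0.002,0],1],
  [[0,0.03,0],[0,0,0],1],
  [[0,0.01,0],[0,0,0],1],
  [[0,0,0],[0,0,0],1],
  [[0,0,0],[0,0,0],1],
])

```text
t: 10.02
tcp_pos: [0.4946, -0.0282, 0.1292]
orientation: [-0.463, -0.532, 0.536, 0.464]
ft_force: [0.1, -0.7, -3.6]
width: 0.0118
```

```bash
python3 - <<'E'
from h import *
s=env.sense();p,r=pose(s);print(s["t"],p,yaw(r)-np.pi/2,r.as_matrix()[:,1].round(4),s["ft_force"],s["moment"])
for n in("side","wrist","scene"):
    f,K,E=cam(n,n+"9");u=proj(K,E,np.array([.4959,-.0268,.06]))[0].astype(int)
    print(u)
    cv2.imwrite(f"pics/{n}9z.png",cv2.resize(f[max(0,u[1]-60):u[1]+60,u[0]-80:u[0]+80],None,fx=5,fy=5,interpolation=cv2.INTER_CUBIC)[:,:,::-1])
E
```

```text
10.025 [ 0.49461303 -0.02820351  0.12920402] 0.14079790197614672 [-0.0036 -0.0029 -1.    ] [ 0.08246059 -0.6848209  -3.59561369] [ 0.07924285 -0.14259234 -0.01016735]
[278 203]
[285 221]
[259 204]
```

View pics/side9z.png

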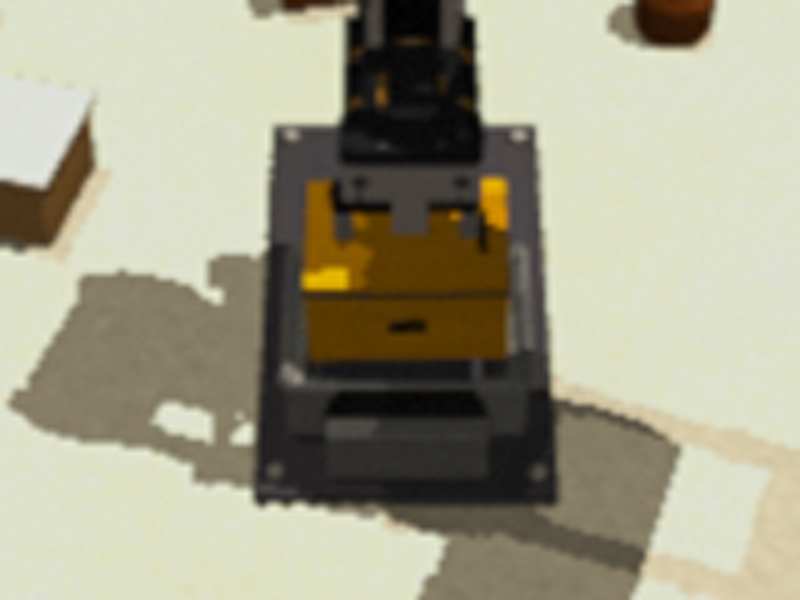

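View pics/scene9z.png

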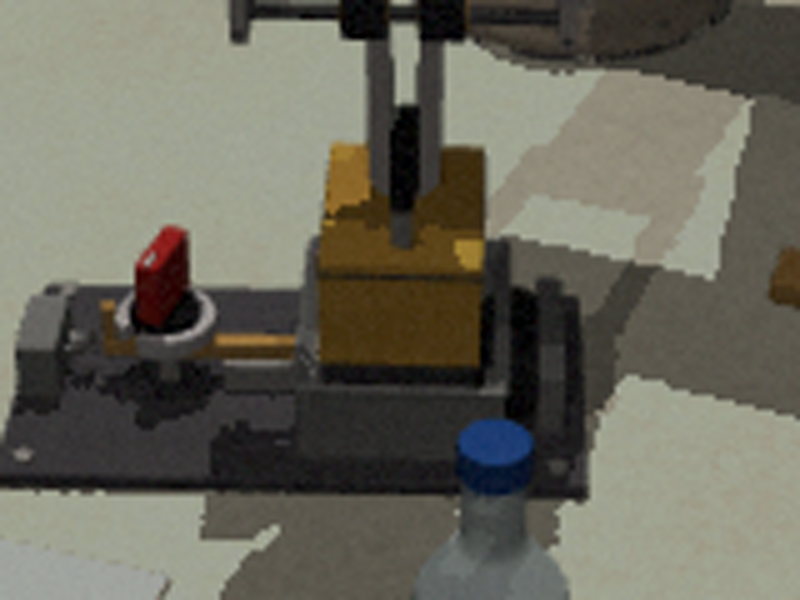

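View pics/wrist9.png

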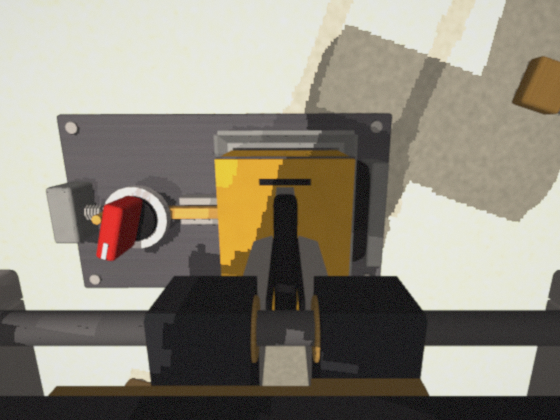

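Emit:
step_arm([
  [[0.002,0.008,0],[0,0,0],1],
  [[0,0.008,0],[0,0,0],1],
  [[0,0.008,0],[0,0,0],1],
  [[0,0,0],[0,0,0],1],
])

```text
t: 10.68
tcp_pos: [0.4936, -0.0271, 0.1165]
orientation: [-0.463, -0.532, 0.536, 0.464]
ft_force: [0.0, 0.3, -3.9]
width: 0.0115
```

```bash
python3 - <<'E'
from h import *
s=env.sense();p,r=pose(s);print(s["t"],p,yaw(r)-np.pi/2,s["ft_force"],s["moment"],s["width"])
E
```

```text
10.675 [ 0.4936103  -0.02705277  0.1164569 ] 0.14090271381858255 [ 0.01374242  0.34094983 -3.90446714] [ 0.07472664 -0.08726068 -0.01730445] 0.0115152070915247
```

Emit:
step_arm([
  [[0,0.008,0],[0,0,0],1],
  [[0,0.008,0],[0,0,0],1],
  [[0,0,0],[0,0,0],1],
])

```text
t: 11.05
tcp_pos: [0.4942, -0.0276, 0.1088]
orientation: [-0.463, -0.532, 0.536, 0.464]
ft_force: [0.8, -0.9, -4.8]
width: 0.0119
```

```bash
python3 - <<'E'
from h import *
s=env.sense();p,r=pose(s);print(s["t"],p,yaw(r)-np.pi/2,s["ft_force"],s["moment"],s["width"])
E
```

```text
11.05 [ 0.49419145 -0.02760569  0.10880599] 0.14099200851692073 [ 0.77052274 -0.94311318 -4.81230572] [-0.22750937 -0.21755839 -0.01584623] 0.011944640566842794
```

Emit:
step_arm([
  [[0,0.006,0],[0,0,0],1],
  [[0,0.006,0],[0,0,0],1],
  [[0,0.006,0],[0,0,0],1],
])

```text
t: 11.42
tcp_pos: [0.495, -0.0281, 0.1005]
orientation: [-0.464, -0.532, 0.536, 0.463]
ft_force: [0.9, -5.0, 1.2]
width: 0.0121
```

Emit:
step_arm([
  [[0,0.006,0],[0,0,0],1],
  [[0,0.006,0],[0,0,0],1],
  [[0,0.006,0],[0,0,0],1],
])

```text
t: 11.8
tcp_pos: [0.4945, -0.0279, 0.0909]
orientation: [-0.464, -0.532, 0.536, 0.463]
ft_force: [0.9, -5.3, -0.5]
width: 0.0117
```

Emit:
step_arm([
  [[0,0.006,0],[0,0,0],1],
  [[0,0.006,0],[0,0,0],1],
  [[0,0.004,0],[0,0,0],1],
  [[0,0,0],[0,0,0],1],
])

```text
t: 12.3
tcp_pos: [0.4943, -0.028, 0.0826]
orientation: [-0.463, -0.532, 0.536, 0.463]
ft_force: [1.1, -6.3, -2.8]
width: 0.0116
```

Emit:
step_arm([
  [[0,0.004,0],[0,0,0],1],
  [[0,0.004,0],[0,0,0],1],
  [[0,0.002,0],[0,0,0],1],
  [[0,0,0],[0,0,0],1],
])

```text
t: 12.8
tcp_pos: [0.4938, -0.029, 0.0791]
orientation: [-0.464, -0.532, 0.537, 0.463]
ft_force: [-3.2, -9.1, 9.9]
width: 0.012
```

Emit:
step_arm([
  [[0,0.003,0],[0,0,0],1],
  [[0,0,0],[0,0,0],1],
])

```text
t: 13.05
tcp_pos: [0.4933, -0.0296, 0.0782]
orientation: [-0.464, -0.531, 0.537, 0.463]
ft_force: [-5.1, -10.1, 13.8]
width: 0.0117
```

```bash
python3 - <<'E'
from h import *
s=env.sense();p,r=pose(s);print(s["t"],p,yaw(r)-np.pi/2,r.as_matrix()[:,1].round(4),s["ft_force"],s["moment"],s["width"])
for n in("side","wrist","scene"):
    f,K,E=cam(n,n+"10");u=proj(K,E,np.array([.4959,-.0268,.06]))[0].astype(int)
    cv2.imwrite(f"pics/{n}10z.png",cv2.resize(f[max(0,u[1]-60):u[1]+60,u[0]-80:u[0]+80],None,fx=5,fy=5,interpolation=cv2.INTER_CUBIC)[:,:,::-1])
E
```

```text
13.05 [ 0.4932791  -0.02956191  0.07822658] 0.14263850860659844 [-0.0048 -0.0074 -1.    ] [ -5.05227938 -10.08540501  13.76656391] [-1.69293232  0.606026    0.05602692] 0.011730514233465748
```

View pics/side10z.png

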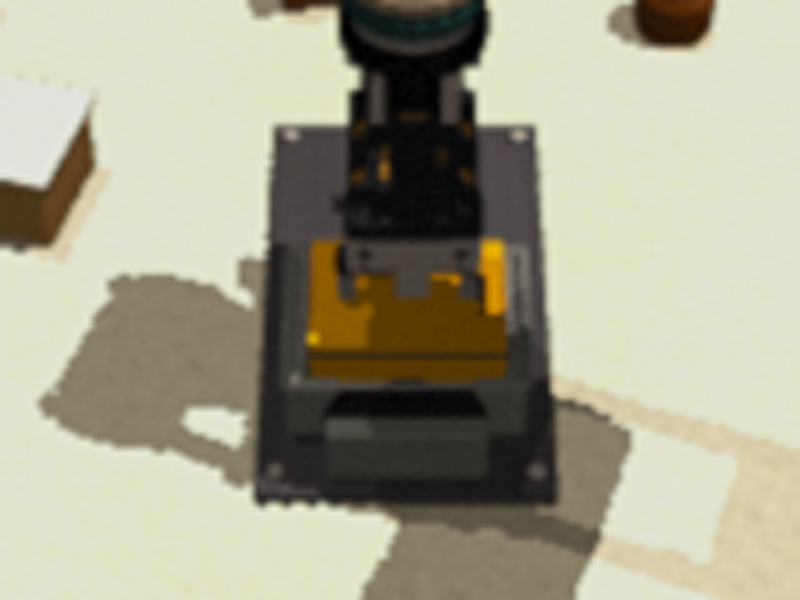

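View pics/scene10z.png

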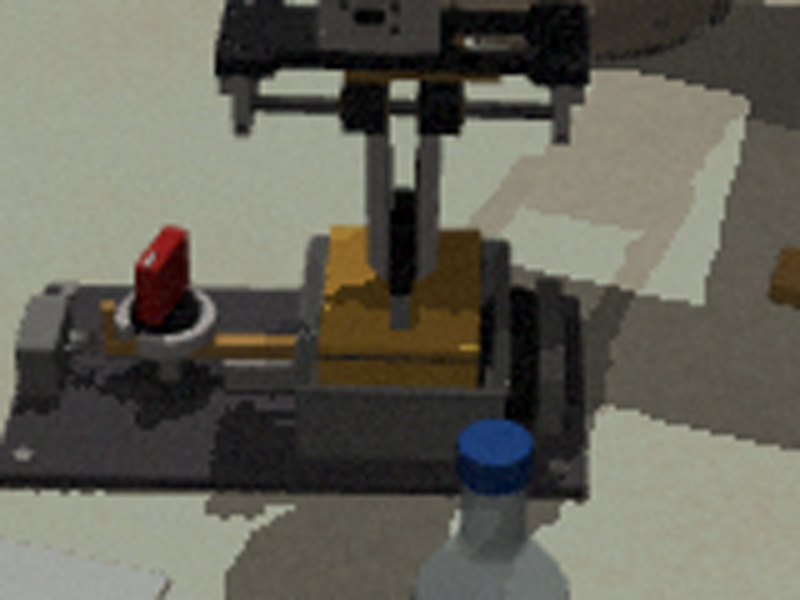

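View pics/wrist10.png

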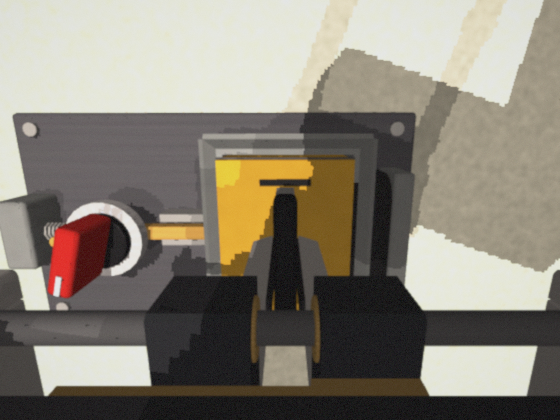

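Emit:
step_arm([
  [[-0.003,0.002,0],[0,0,0],1],
  [[0,0.002,0],[0,0,0],1],
  [[0,0,0],[0,0,0],1],
])

```text
t: 13.58
tcp_pos: [0.4932, -0.0302, 0.0778]
orientation: [-0.463, -0.532, 0.537, 0.463]
ft_force: [-7.5, -6.3, 25.9]
width: 0.0116
```

Emit:
step_arm([
  [[0,-0.003,0],[0,0,0],1],
  [[0,0,0],[0,0,0],0.4],
  [[0,0,0],[0,0,0],0.4],
  [[0,0,0],[0,0,0],0.4],
  [[0,0,0],[0,0,0],0.4],
  [[0,-0.03,0],[0,0,0],0.4],
  [[0,-0.06,0],[0,0,0],0.4],
  [[0,-0.06,0],[0,0,0],0.4],
  [[0,0,0],[0,0,0],0.4],
])

```text
t: 14.7
tcp_pos: [0.4965, -0.0288, 0.154]
orientation: [-0.465, -0.533, 0.535, 0.462]
ft_force: [1.0, -1.3, 0.4]
width: 0.0561
```

```bash
python3 - <<'E'
from h import *
s=env.sense();p,r=pose(s);print(s["t"],p,yaw(r)-np.pi/2,s["ft_force"],s["width"])
for n in("side","wrist","scene"):
    f,K,E=cam(n,n+"11");np.savez(n+"11.npz",f=f,K=K,E=E);u=proj(K,E,np.array([.4959,-.0268,.06]))[0].astype(int)
    z=cv2.resize(f[:,:,::-1],None,fx=5,fy=5,interpolation=cv2.INTER_CUBIC)
    q=np.array([.4959,-.0268,.1423]);c,s_=np.cos(q[2]),np.sin(q[2])
    for dz,col in((0.07,(255,0,255)),(.054,(0,255,0))):
        h=(.055,.04) if dz>.06 else (.057,.042)
        W=np.array([[q[0]+c*a-s_*b,q[1]+s_*a+c*b,dz] for a,b in((-h[0],-h[1]),(h[0],-h[1]),(h[0],h[1]),(-h[0],h[1]))])
        if dz>.06:cv2.polylines(z,[np.round(proj(K,E,W)*5+2).astype(int)],True,col,1)
    x0,y0=max(0,u[0]*5-400),max(0,u[1]*5-300)
    cv2.imwrite(f"pics/{n}11z.png",z[y0:y0+600,x0:x0+800])
for k in ["knob"]:
    print(k,[(round(d["score"],2),[round(float(v),4) for v in d["centre"]]) for d in eyes.recognise("wrist",k)])
E
```

```text
14.7 [ 0.49651132 -0.02880176  0.15395099] 0.14094953910367436 [ 1.01126404 -1.32324245  0.36141051] 0.056106152531055095
knob [(0.98, [0.5058, -0.1434, 0.0659])]
```

View pics/side11z.png

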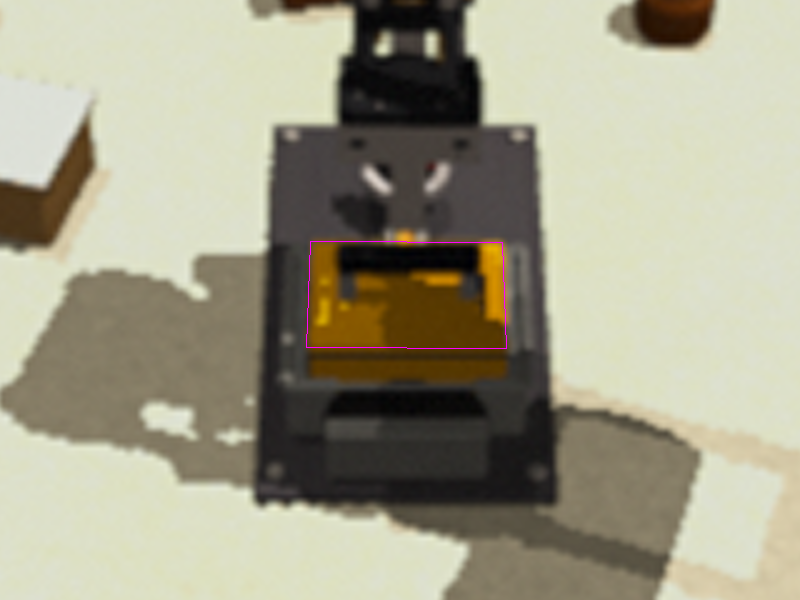

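View pics/scene11z.png

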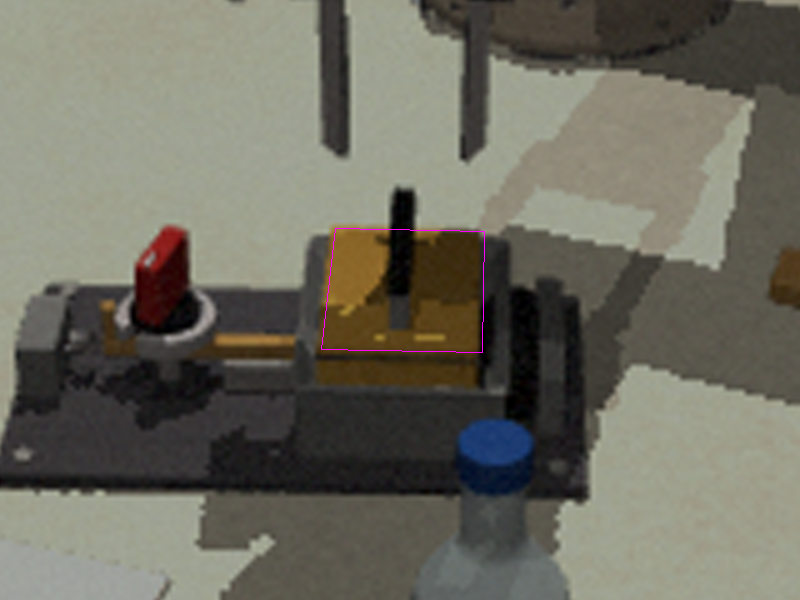

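View pics/wrist11.png

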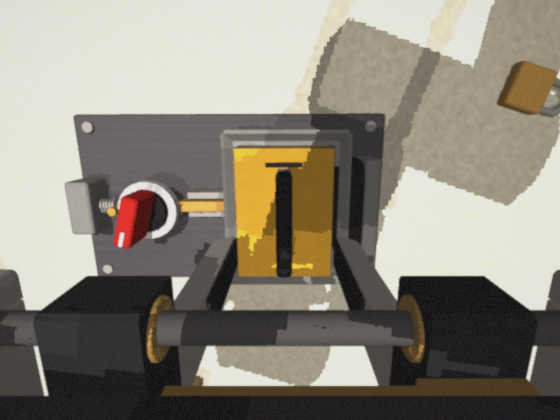

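Emit:
step_arm([
  [[0,0,0],[0,0,0],1],
  [[0,0,0],[0,0,0],1],
  [[0,0,0],[0,0,0],1],
  [[0,0,0],[0,0,0],1],
  [[0,0.03,0],[0,0,0],1],
  [[0,0.03,0],[0,0,0],1],
  [[0,0.02,0],[0,0,0],1],
  [[0,0.006,0],[0,0,0],1],
  [[0,0,0],[0,0,0],1],
])

```text
t: 16.02
tcp_pos: [0.4942, -0.0286, 0.1077]
orientation: [-0.463, -0.532, 0.536, 0.464]
ft_force: [-0.8, 0.1, 0.1]
width: 0.0004
```

Emit:
step_arm([
  [[0,0.002,0],[0,0,0],1],
  [[0,0.002,0],[0,0,0],1],
  [[0,0.002,0],[0,0,0],1],
])

```text
t: 16.4
tcp_pos: [0.4945, -0.0288, 0.1062]
orientation: [-0.463, -0.532, 0.536, 0.464]
ft_force: [-2.1, 0.6, 12.0]
width: 0.0003
```

Emit:
step_arm([
  [[0,0.002,0],[0,0,0],1],
  [[0,0.002,0],[0,0,0],1],
  [[0,0.002,0],[0,0,0],1],
])

```text
t: 16.77
tcp_pos: [0.4946, -0.0288, 0.106]
orientation: [-0.464, -0.533, 0.535, 0.463]
ft_force: [-7.8, 1.5, 29.4]
width: 0.0006
```

```bash
python3 - <<'E'
from h import *
q=np.array([.4959,-.0268,.1423]);k=q[:2]+.125*np.array([np.sin(q[2]),-np.cos(q[2])]);print("knob axis",k)
for n in ("w1","wrist11","w2"):
    w=np.load(n+".npz");E=w["E"];E=E.copy();E[:3,3]+=E[:3,:3]@np.array([0,.001,-.0031])
    f=w["f"];u=proj(w["K"],E,np.array([*k,.085]))[0].astype(int);print(n,u)
    x0,y0=u[0]-30,u[1]-30
    z=cv2.resize(f[y0:y0+60,x0:x0+60],None,fx=10,fy=10,interpolation=cv2.INTER_CUBIC)[:,:,::-1].copy()
    a=proj(w["K"],E,np.array([*k,.092]))[0];cv2.circle(z,tuple(((a-[x0,y0]+.5)*10).astype(int)),4,(0,255,0),-1)
    cv2.imwrite(f"pics/k_{n}.png",z)
    # top face by brightness? red mask
    hsv=cv2.cvtColor(f,cv2.COLOR_RGB2HSV);m=((hsv[...,0]<8)|(hsv[...,0]>172))&(hsv[...,1]>150)&(hsv[...,2]>60)
    m[:max(0,y0)]=0;m[y0+60:]=0
    print(m.sum())
E
```

```text
knob axis [ 0.51362753 -0.15053655]
w1 [299 109]
723
wrist11 [130 220]
1528
w2 [297 238]
610
```

View pics/k_w1.png

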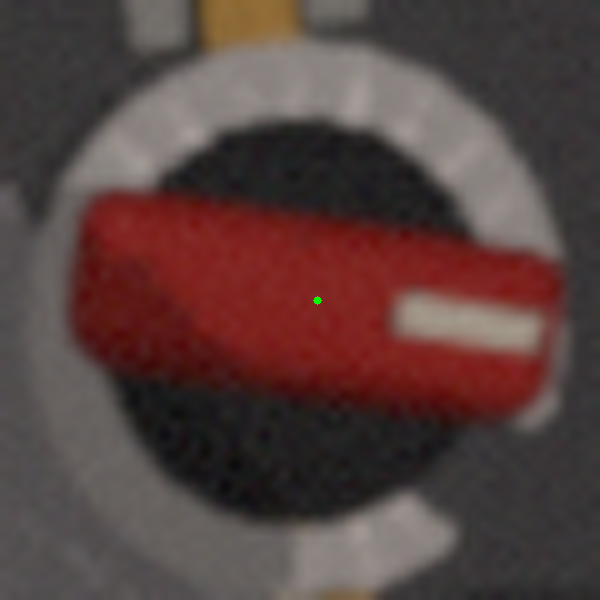

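View pics/k_wrist11.png

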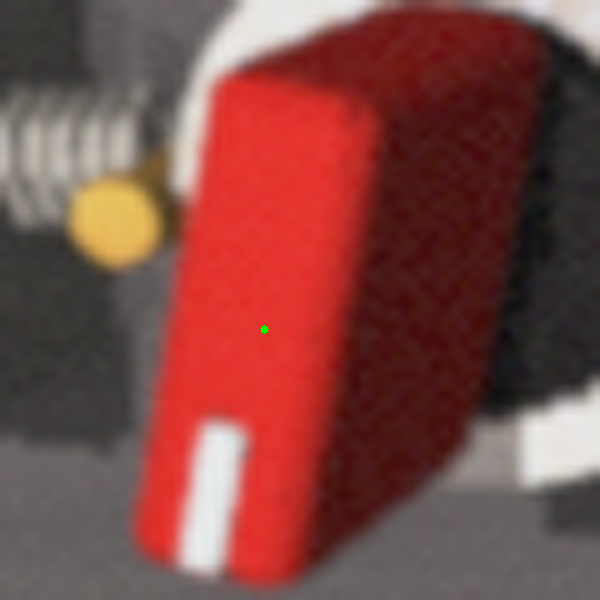

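View pics/k_w2.png

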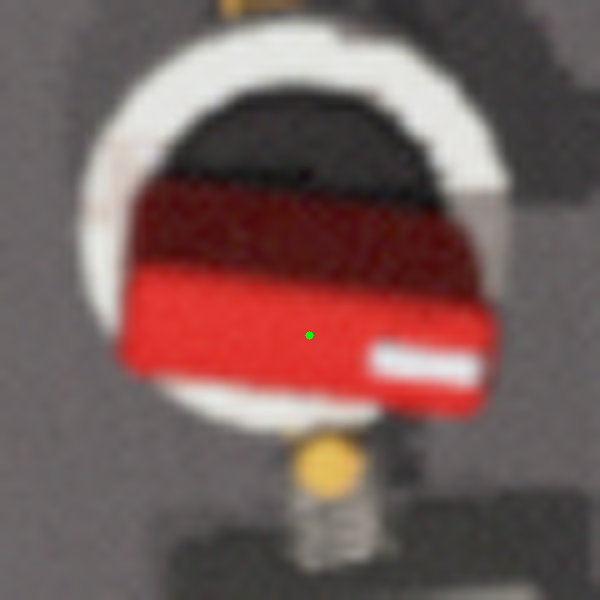

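```bash
python3 - <<'E'
from h import *
k=np.array([.51363,-.15054])
L={"w1":[((100,195),(560,260)),((120,370),(500,415))],"w2":[((150,268),(490,306)),((130,374),(470,414))],"wrist11":[((222,85),(142,530)),((378,120),(305,560))]}
C={"w1":(299,109),"w2":(297,238),"wrist11":(130,220)}
for n in L:
    w=np.load(n+".npz");E=w["E"].copy();E[:3,3]+=E[:3,:3]@np.array([0,.001,-.0031])
    for a,b in L[n]:
        o=np.array(C[n])-30
        A,B=[px2z(w["K"],E,o+np.array(c)/10-.5,.092) for c in(a,b)]
        d=B-A;print(n,np.arctan2(d[1],d[0]).round(3),np.linalg.norm(d).round(4))
s=env.sense();print(s["tcp_pos"],yaw(pose(s)[1]),s["ft_force"])
E
```

```text
w1 -0.13 0.0396
w1 -0.11 0.033
w2 -0.117 0.038
w2 -0.124 0.0383
wrist11 -0.148 0.0376
wrist11 -0.125 0.0371
[ 0.49460871 -0.02878167  0.10603575] 1.7119137695226057 [-7.84321921  1.51305209 29.39334938]
```

Emit:
step_arm([
  [[0,-0.03,0],[0,0,0],0.5],
  [[0,-0.04,0],[0,0,0],0.5],
  [[0,-0.02,0],[0,0,0],0.5],
  [[0,0,0],[0,0,0],0.5],
])

```text
t: 17.27
tcp_pos: [0.4948, -0.0286, 0.1475]
orientation: [-0.464, -0.532, 0.535, 0.464]
ft_force: [-0.0, 0.7, 0.0]
width: 0.037
```

```bash
python3 -c "
from h import *
rows([0.5136,-0.1505,0.125],1.446,4,0.5)"
```

```text
max shift 0.063 (lim .125) turn 0.043 (lim .118)
[[[-0.062,0.011,-0.001],[0,0.042,-0],0.5],[[-0.061,0.012,-0.005],[-0.001,0.043,-0.001],0.5],[[-0.061,0.011,-0.009],[0,0.042,-0],0.5],[[-0.06,0.011,-0.012],[-0.001,0.042,-0.001],0.5]]
```

Emit:
step_arm([
  [[-0.062,0.01,-0.001],[0,0.042,0],0.5],
  [[-0.061,0.012,-0.005],[-0.001,0.043,-0.001],0.5],
  [[-0.061,0.011,-0.009],[0,0.042,0],0.5],
  [[-0.06,0.011,-0.012],[-0.001,0.042,-0.001],0.5],
  [[0,0,0],[0,0,0],0.5],
  [[0,0,0],[0,0,0],0.5],
])

```text
t: 18.02
tcp_pos: [0.5122, -0.1493, 0.1245]
orientation: [-0.529, -0.468, 0.468, 0.531]
ft_force: [-1.0, -0.4, 0.1]
width: 0.0472
```

```bash
python3 -c "
from h import *
f,K,E=cam('wrist','w12')
s=env.sense();p,r=pose(s);print(p,yaw(r),r.as_matrix()[:,1])
rows([0.5136,-0.1505,0.060],1.446,3,0.5)"
```

```text
[ 0.51234428 -0.14909735  0.1247942 ] 1.447153690348584 [-0.00208278  0.00132757 -0.99999695]
max shift 0.044 (lim .125) turn 0.001 (lim .118)
[[[-0.001,0.043,-0.001],[0,0,0],0.5],[[-0.001,0.043,-0.001],[-0.001,0,0],0.5],[[-0.001,0.044,-0.001],[0,0.001,0.001],0.5]]
```

View pics/w12.png

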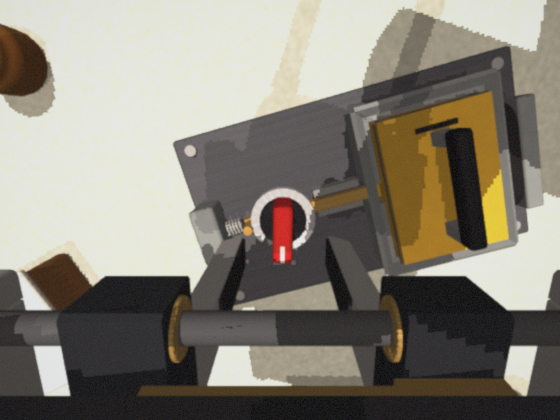

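Emit:
step_arm([
  [[-0.001,0.043,-0.001],[0,0,0],0.5],
  [[-0.001,0.043,-0.001],[0,0,0],0.5],
  [[-0.001,0.034,-0.001],[0,0,0],0.5],
  [[0,0.008,0],[0,0,0],0.5],
  [[0,0,0],[0,0,0],0.5],
])

```text
t: 18.7
tcp_pos: [0.5142, -0.1512, 0.0614]
orientation: [-0.53, -0.468, 0.468, 0.53]
ft_force: [-0.7, -0.1, 0.8]
width: 0.0472
```

```bash
python3 -c "
from h import *
f,K,E=cam('wrist','w13')
s=env.sense();p,r=pose(s);print(p,yaw(r),r.as_matrix()[:,1],s['ft_force'],s['moment'])"
```

```text
[ 0.51451077 -0.15147614  0.06177774] 1.4470655741575953 [-1.03233128e-04 -5.32572941e-05 -9.99999993e-01] [ 0.4302659  -0.51339041  0.03210627] [ 0.07129228 -0.17186942 -0.03166518]
```

View pics/w13.png

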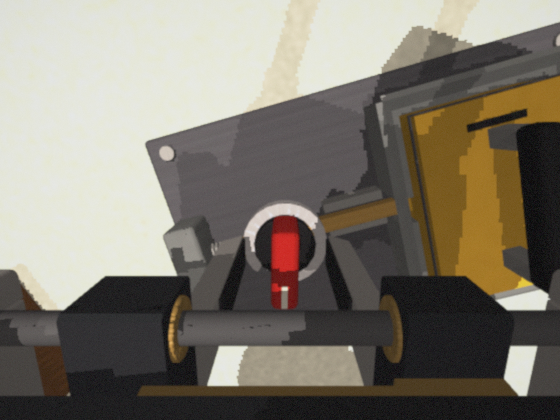

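Emit:
step_arm([
  [[0.001,0.002,0.001],[0,0,0],1],
  [[0,0,0],[0,0,0],1],
  [[0,0,0],[0,0,0],1],
  [[0,0,0],[0,0,0],1],
  [[0,0,0],[0,0,0],1],
  [[0,0,0],[0,0,0],1],
])

```text
t: 19.5
tcp_pos: [0.5137, -0.1514, 0.0603]
orientation: [-0.53, -0.468, 0.468, 0.53]
ft_force: [-0.3, -0.3, 1.9]
width: 0.0137
```

```bash
python3 -c "
from h import *
s=env.sense();p,r=pose(s);print(p,yaw(r),s['ft_force'],s['moment'],s['width'],s['joint_efforts'])"
```

```text
[ 0.51371459 -0.1513771   0.06029694] 1.4462013666945486 [-0.33052282 -0.31221283  1.87826491] [ 0.04790558 -0.0477147  -0.02129294] 0.013704829802550323 [ 7.87444529e-02 -3.86401463e+01 -1.86404461e+01  2.84877716e-02
 -3.02000809e-02  1.11848614e-02]
```

Emit:
step_arm([
  [[0,0,0],[0,0.03,0],1],
  [[0,0,0],[0,0.05,0],1],
  [[0,0,0],[0,0.05,0],1],
  [[0,0,0],[0,0.05,0],1],
  [[0,0,0],[0,0.05,0],1],
])

```text
t: 20.12
tcp_pos: [0.5138, -0.1512, 0.0603]
orientation: [-0.606, -0.364, 0.365, 0.606]
ft_force: [-0.3, -0.6, 1.6]
width: 0.014
```

```bash
python3 -c "
from h import *
s=env.sense();p,r=pose(s);print(p,yaw(r),s['ft_force'],s['moment'],s['width'])
f,K,E=cam('wrist','w14')
s=env.sense();p,r=pose(s);print(p,yaw(r),s['ft_force'],s['moment'],s['width'])"
```

```text
[ 0.51377925 -0.15124449  0.06027008] 1.0827711259105905 [-0.258524   -0.60276234  1.6327122 ] [ 0.06646024 -0.12567303  0.14860734] 0.01397042763821119
[ 0.51374495 -0.15128108  0.060289  ] 1.0808868276097745 [0.74912541 0.49340828 2.48408534] [ 0.04696575 -0.11430895 -0.13807029] 0.013882282527796169
```

View pics/w14.png

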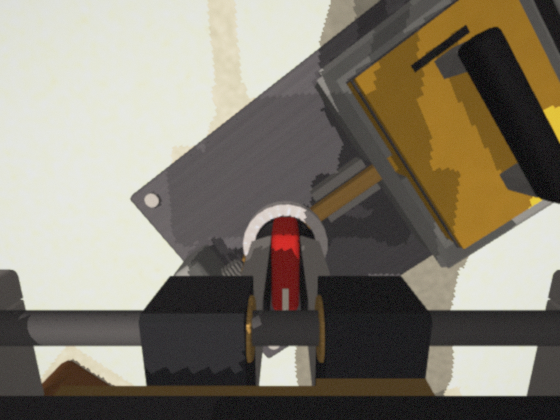

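Emit:
step_arm([
  [[0,0,0],[0,0.04,0],1],
  [[0,0,0],[0,0.04,0],1],
  [[0,0,0],[0,0.04,0],1],
])

```text
t: 20.55
tcp_pos: [0.5138, -0.1512, 0.0603]
orientation: [-0.637, -0.306, 0.306, 0.638]
ft_force: [-0.1, 0.2, 2.6]
width: 0.0138
```

```bash
cat > chk.py <<'E'
from h import *
import sys
s=env.sense();p,r=pose(s);print(s['t'],p,yaw(r),"turn",1.446-yaw(r),s['ft_force'].round(1),s['moment'].round(3),s['width'])
n=sys.argv[1]
k=np.array([.51363,-.15054,.05])
t=[]
for c in("scene","side"):
    f,K,E=cam(c);u=proj(K,E,k)[0].astype(int)
    t.append(cv2.resize(f[u[1]-25:u[1]+35,u[0]-35:u[0]+35],None,fx=5,fy=5,interpolation=cv2.INTER_CUBIC))
cv2.imwrite(f"pics/{n}.png",np.hstack(t)[:,:,::-1])
E
python3 chk.py s15
```

```text
20.55 [ 0.51377293 -0.15122537  0.06025946] 0.895617070812054 turn 0.550382929187946 [-0.1  0.2  2.6] [ 0.087 -0.096  0.066] 0.013797136165201677
```

View pics/s15.png

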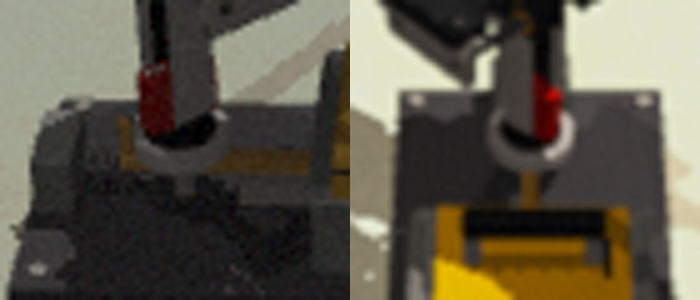

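Emit:
step_arm([
  [[0,0,0],[0,0.03,0],1],
  [[0,0,0],[0,0.03,0],1],
  [[0,0,0],[0,0,0],1],
])

```text
t: 21.02
tcp_pos: [0.5138, -0.1512, 0.0603]
orientation: [-0.651, -0.276, 0.277, 0.651]
ft_force: [-0.3, -0.3, 2.3]
width: 0.0139
```

```bash
python3 chk.py s16
```

```text
21.025 [ 0.51377607 -0.15122553  0.06027813] 0.8035848703878579 turn 0.6424151296121421 [-0.3 -0.3  2.3] [ 0.132 -0.055 -0.15 ] 0.013892613651694294
```

View pics/s16.png

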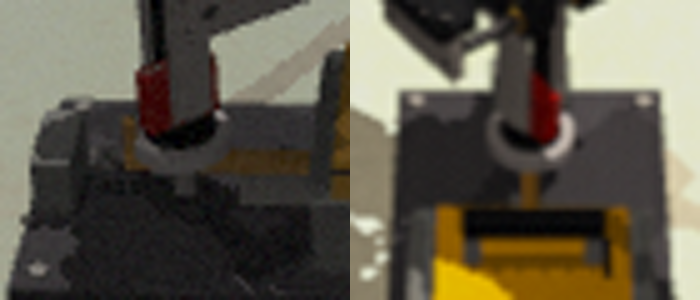

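Emit:
step_arm([
  [[0,0,0],[0,0.02,0],1],
  [[0,0,0],[0,0.01,0],1],
  [[0,0,0],[0,0,0],1],
])

```text
t: 21.5
tcp_pos: [0.5138, -0.1512, 0.0603]
orientation: [-0.657, -0.26, 0.261, 0.657]
ft_force: [0.3, 0.9, 3.9]
width: 0.0137
```

```bash
python3 chk.py s17
```

```text
21.5 [ 0.51381909 -0.15124614  0.0602519 ] 0.7551731072824311 turn 0.6908268927175688 [0.3 0.9 3.9] [ 0.198 -0.162 -0.068] 0.013685693279686283
```

View pics/s17.png

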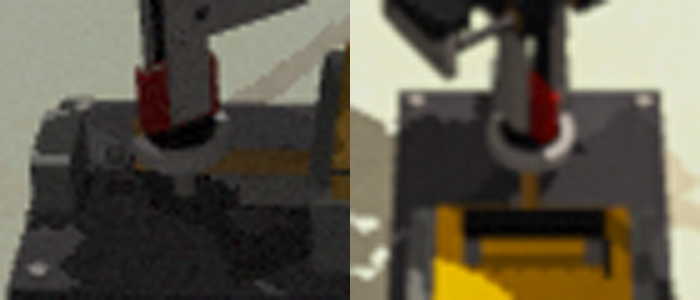

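Emit:
step_arm([
  [[0,0,0],[0,0.01,0],1],
  [[0,0,0],[0,0.01,0],1],
  [[0,0,0],[0,0,0],1],
])

```text
t: 21.98
tcp_pos: [0.5138, -0.1512, 0.0602]
orientation: [-0.661, -0.25, 0.25, 0.662]
ft_force: [0.8, 0.4, 5.9]
width: 0.0135
```

```bash
python3 chk.py s18
```

```text
21.975 [ 0.51383849 -0.15124632  0.06024241] 0.7234253524255992 turn 0.7225746475744007 [0.8 0.4 5.9] [ 0.22  -0.206  0.006] 0.013508535183513718
```

View pics/s18.png

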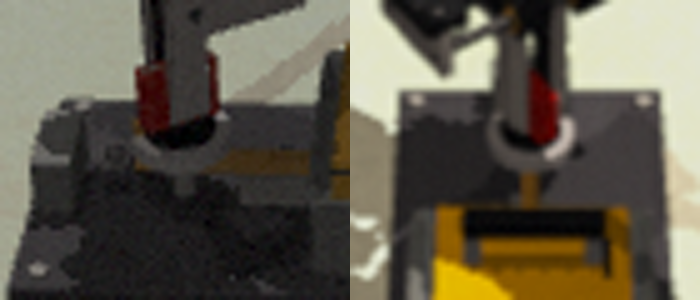

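Emit:
step_arm([
  [[0,0,0],[0,0,0],0.5],
  [[0,0,0],[0,0,0],0.5],
  [[0,0,0],[0,0,0],0.5],
  [[0,0,0],[0,0,0],0.5],
  [[0,-0.04,0],[0,0,0],0.5],
  [[0,-0.06,0],[0,0,0],0.5],
  [[0,-0.06,0],[0,0,0],0.5],
  [[0,-0.06,-0.08],[0,0,0],0.5],
  [[0,0,-0.08],[0,0,0],0.5],
  [[0,0,0],[0,0,0],0.5],
])

```text
t: 23.32
tcp_pos: [0.5684, -0.2133, 0.1699]
orientation: [0.662, 0.25, -0.25, -0.661]
ft_force: [-0.5, 0.8, 0.8]
width: 0.0469
```

```bash
python3 chk.py s19; python3 -c "
from h import *
f,K,E=cam('wrist','w19')
E=E.copy();E[:3,3]+=E[:3,:3]@np.array([0,.001,-.0031])
q=np.array([.4959,-.0268,.1423]);c,s=np.cos(q[2]),np.sin(q[2])
W=lambda y,z:np.array([q[0]-s*y,q[1]+c*y,z])
u=proj(K,E,W(-.15,.055))[0];x0,y0=int(u[0]-40),int(u[1]-30)
z=cv2.resize(f[max(0,y0):y0+60,x0:x0+80],None,fx=10,fy=10,interpolation=cv2.INTER_CUBIC)[:,:,::-1].copy()
for y,col in((-.155,(0,0,255)),(-.146,(0,255,0))):
    v=(proj(K,E,W(y,.055))[0]-[x0,max(0,y0)]+.5)*10;cv2.circle(z,tuple(v.astype(int)),5,col,-1)
cv2.imwrite('pics/w19z.png',z)"
```

```text
23.325 [ 0.5683579  -0.21332375  0.16992177] 0.7221939762052649 turn 0.723806023794735 [-0.5  0.8  0.8] [ 0.068 -0.116  0.019] 0.046888911841727665
```

View pics/w19.png

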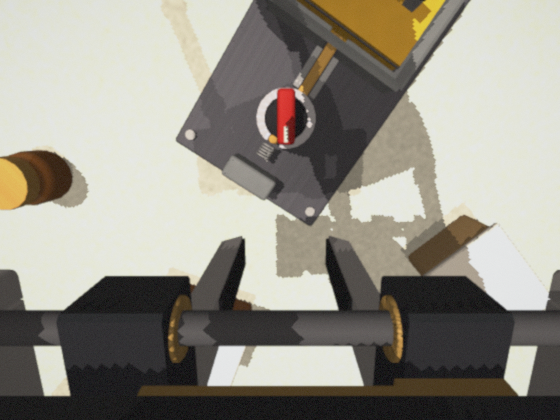

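View pics/w19z.png

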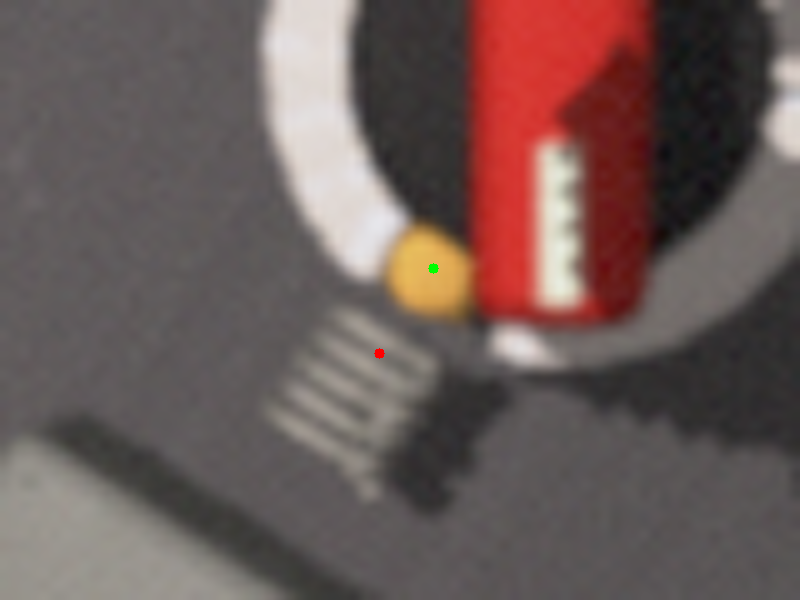

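View pics/s19.png

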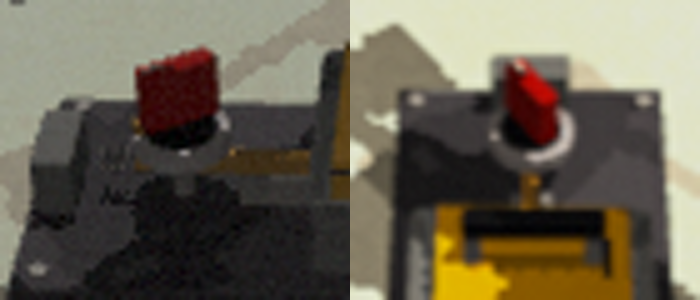

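```bash
python3 -c "
from h import *
cam('side','side20'); s=env.sense();print(s['t'],s['ft_force'])
print(env.job_done())"
```

```text
23.525 [0.04180639 0.31524496 0.52858317]
the job is handed in; nothing more can be done
None
```

View pics/side20.png

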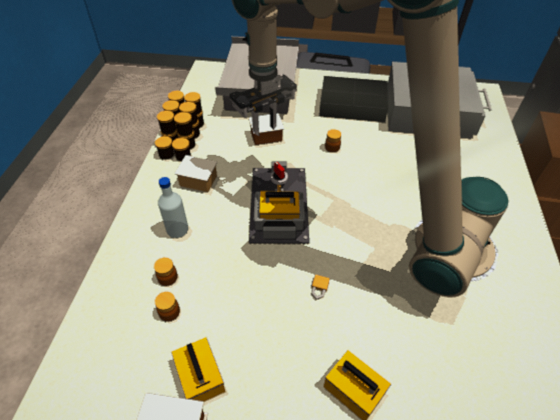

